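# Pull the sample bottle from the roll-front cabinet

## Task

Roll the cabinet's slatted cover all the way up, take out the red-capped bottle and stand it in the blue tray without dropping it, then roll the cover back down and press it home past its catches so that it stays fully shut. Keep the bottle upright on the way, and leave the two blue-capped bottles, the carton and the jug standing where they are.

Things in the scene. Friction and masses are not known exactly. Their poses are not given: they have to be found in the camera images.
- cover (a joint): slatted white cover, 342 mm wide, turning about track_axis. Radians: 0 shut, 1.25 fully up (stop); starts at 0.10 to 0.35. Friction holds it anywhere; moving it takes 1 to 8 N at the handle. Closing, sprung roller catches stop it at about 0.07 until a firm push down on the handle (8 to 10 N) snaps it past them to 0, where they hold it; pulling it up again takes about 12 N
- handle_mid (a point): middle of the cover's black handle: a round bar 12 mm thick, 130 mm long along the cabinet's y, a 12 mm leg at each end, 30 mm clear of the rail behind. It rides on a circle of 246 mm about track_axis, at an angle of cover + 0.07 rad above level, measured from the front (robot side): shut, it is low in front, 67 mm above the counter; fully up, near the top, 288 mm
- track_axis (a point): middle of the level axis (along the cabinet's y) of the cover's circular track, 50 mm above the cabinet's origin. Slats at 205 mm from it. With the cover fully up its rail overhangs the bottles: the rail's lower edge is then 65 mm in front of this axis and 190 mm above it, so a bottle is taken with the tool tilted 30 to 45 degrees, leaning back towards the robot
- cabinet: grey half-round roll-front cabinet, fixed, 457 deep (x), 370 wide (y), 279 mm high. Origin: centre of the underside, on the counter. x points away from the robot (the front faces the robot), z up; turned by up to 0.12 rad. Inner floor at z = 30 mm, with three bays at y = -90, 0, 90, x about -70 mm, parted by fins 12 mm high. No sill above the floor. A fixed hood covers the rear half
- sample_mid (a point): centre, half-way up, of the red-capped white bottle with yellow label: 52 mm across, 130 mm tall, 0.2 to 0.36 kg, loose, z axis up along it. Its red cap, 38 mm across, is the top 26 mm; below it a shoulder. It stands in any one of the three bays
- stock_a_mid (a point): centre, half-way up, of a blue-capped bottle of the same size and shape, in another bay; it stays
- stock_b_mid (a point): centre, half-way up, of the other blue-capped bottle, same size and shape; it stays
- tray: blue open tray, fixed, on the counter to the left or to the right of the cabinet: 170 (x) by 150 (y) mm outside, 22 mm high, walls and floor 4 mm thick. Origin: centre of its underside
- carton_mid (a point): centre of a closed white and orange carton, 130 x 120 mm, 100 mm high, 0.9 kg, loose, on the other side from the tray; it stays
- jug_mid (a point): centre of a big white bottle with yellow cap and green label, 72 mm across, 170 mm tall, 0.9 kg, behind the carton; it stays
There are look-alikes about, which are no part of the job. Of the things shaped like the tray, the blue one is meant.

How it is judged (in metres and radians):
On the way, in this order (a step that is already met when the one before it is completed fails the run):
1. the cover is rolled up (at least 1.15 of 1.25 rad) (value of joint cover above 1.15 rad), for 0.2 s.
2. the red-capped bottle stands upright in the tray, let go (x of sample_mid in the frame of tray between -0.06 and 0.06 m and y of sample_mid in the frame of tray between -0.05 and 0.05 m and z of sample_mid in the frame of tray between 0.061 and 0.076 m and angle between sample_mid's own z axis and vertical below 0.12 rad and contact force between the fingers and sample below 0.05 N and linear speed of sample below 0.03 m/s), for 0.3 s.
At the end, for the whole second after the job is handed in: The cover is shut home (within 0.02 rad, past its catches); the red-capped bottle stands on the tray's floor, upright within 7 degrees, at rest; the two blue-capped bottles stand upright, and they, the carton and the jug are within 20 mm of where they were (value of joint cover below 0.02 rad and x of sample_mid in the frame of tray between -0.06 and 0.06 m and y of sample_mid in the frame of tray between -0.05 and 0.05 m and z of sample_mid in the frame of tray between 0.061 and 0.076 m and angle between each of sample_mid, stock_a_mid, stock_b_mid's own z axis and vertical below 0.12 rad and linear speed of sample below 0.02 m/s and distance of each of stock_a_mid, stock_b_mid, carton_mid, jug_mid from where it was at the start of the episode below 0.02 m); the robot touches nothing.
It fails at once if the red-capped bottle is tipped by more than 30 degrees (angle between sample_mid's own z axis and vertical above 0.52 rad).
It fails at once if a blue-capped bottle, the carton or the jug is shifted by more than 20 mm or knocked over (distance of any of stock_a_mid, stock_b_mid, carton_mid, jug_mid from where it was at the start of the episode above 0.02 m or angle between any of stock_a_mid, stock_b_mid, carton_mid, jug_mid's own z axis and vertical above 0.4 rad).
It fails at once if the red-capped bottle is dropped (falls free, faster than 0.45 m/s) (contact force between anything else and sample below 0.05 N and linear speed of sample above 0.45 m/s).
It also fails if it takes over 72 s, if anything falls off the work surface, if the arm or the gripper's body presses on something with over 40 N, if the wrist force passes 120 N, or if a joint passes its speed limit or range.

## Robot

A 6-joint arm with a two-finger parallel gripper is mounted at the origin on the work surface. World frame = base frame: x ahead of the robot, y to its left, z up, the work surface at z = 0. Lengths are in mm, angles in rad, forces in N, time in s.
With the tool pointing down it reaches from about 275 to 725 mm from the base axis. Payload 5.6 kg.
Tool frame: the origin (TCP) lies midway between the tips of the shut fingers; the grasp point (between the pads) lies 19 mm behind it (tcp_to_grasp is the distance from the TCP to the grasp point, in mm); z points along the fingers, y is the direction in which the jaws open and shut (so a half turn about z gives the same grasp; the last joint's range is limited). The gripper opens to 85 mm and grips with 20 to 120 N. Pads are 22 mm wide; open, the fingers measure 114 mm over their backs; the gripper's body (76 mm by 85 mm) begins 54 mm behind the grasp point. The pads swing forward as they close: fully open they stand 13 mm farther back than shut.
Start: joints at [1.394, 0.255, 0.108, 0, -1.424, -0.285], TCP at [245.031, 492.395, 231.283] pointing down, gripper open.
Joint ranges: [-2.95, 2.95], [-1.21, 1.97], [-1.09, 1.5], [-2.87, 1.71], [-2.94, -0.07], [-3.05, 3.05]. Speed limits (rad/s): [2.57, 2.57, 3.14, 3.14, 3.14, 3.14].

## Interface

Orientations are given as a rotation vector (axis times angle).
In Python, from plant import read_state, read_camera, close_job, tcp_to_grasp gives the robot as it stands. The module is installed in compiled form; this text tells all that it offers.
- The arm moves only by the tool jog_arm, never from a script. Its argument "motion" is a list that holds one entry, the list of rows, each a list of 7 numbers: the closure, from 0 (fully open) to 1 (shut), then the shift along the tool's x, y, z in units of 40 mm (1.0 is 40 mm), then the turn, a rotation vector about the tool's x, y, z in units of 6 degrees (1.0 is 6 degrees). In form: [[[grip, tx, ty, tz, rx, ry, rz], ...]]. A call has 1 to 5 rows; each row is the pose to reach, as a shift and turn from the pose commanded when the call began, along the tool's axes at that moment; what a row does not reach only later rows make up. A row lasts 1/8 s, in which the tool goes at most 62.5 mm and 10.7 degrees, less where a joint would pass 70% of its speed; a pose out of reach is approached as far as the arm can. A call with a gripper value outside its range is refused whole. The fingers move at their own pace and stop on an object; the grip force is fixed at half the most. Time passes only in rows, so rows that repeat a pose let the fingers close. It gives the time, the measured TCP pose, the force and the opening at its end, in the units of the state.
- read_state(): the state, without advancing time (a new reading comes with each control period).
- read_camera(name): name is "side" or "top"; returns a dict with "img" (480x640x3 uint8, red, green, blue), "z_map" (480x640 float32, mm along the optical axis (not along the pixel's ray), 0 where there is no reading), "intrinsics" (3x3 intrinsics, pixels), "distortion" ([k1, k2, p1, p2, k3] as OpenCV has them; the pictures are not rectified), "T" (4x4, takes a point from camera to world coordinates). Camera axes: x right, y up, looking along -z (the intrinsics and any distortion apply to the point x, -y, -z); pixel columns grow to the right and rows downward; lengths in mm; the calibration is good to about 2 mm. A picture is of the moment at which its call begins.
- close_job(): hands the job in, once; it reports no verdict.
The state is a dict: "time": time; "q": joint angles; "dq": joint speeds; "effort": joint torques, N m; "tool_pos": TCP position; "tcp_rot": TCP orientation; "ft_force": force on the tool from outside, world axes, zero at the start; "ft_torque": the same for the moment, N m; "width": finger opening in mm.
Only numpy, scipy, OpenCV 4.12 (cv2) and the standard library are available. Lean on these libraries where they do the work, as an engineer would, in place of code of your own. Each camera call takes 0.05 s, during which the arm holds its last target.

## Working session

There is one attempt and no reset: what is moved stays moved. The work goes in short steps, Python scripts to look and compute and a tool call to move; the robot and the scene stay as the last step left them, time stands still between calls to the robot, and variables do not carry over. Pictures are saved under pics/ and viewed, and the job is handed in when it is done.

Besides the shell and the picture viewer there is one more tool, called after ">>>" as a command line: name --argument value ..., lists and objects as JSON in quotes. jog_arm: Moves the arm, as the interface text tells. Its arguments: {"type":"object","properties":{"motion":{"type":"array","items":{"type":"array","items":{"type":"array","items":{"type":"number"}}}}},"required":["motion"]}

```bash
mkdir -p pics; cat > h.py <<'E'
import numpy as np, cv2
from plant import *
def snap(tag):
    out={}
    for n in("side","top"):
        c=read_camera(n); out[n]=c
        cv2.imwrite(f"pics/{tag}_{n}.png",c["img"][:,:,::-1]); np.savez(f"{tag}_{n}.npz",**{k:v for k,v in c.items()})
    return out
def load(tag,n): return dict(np.load(f"{tag}_{n}.npz"))
def ray(c,u,v):
    p=cv2.undistortPoints(np.array([[[u,v]]],float),c["intrinsics"],c["distortion"])[0,0]
    return np.array([p[0],-p[1],-1.])
def pt(c,u,v,w=1):
    z=c["z_map"][int(v)-w:int(v)+w+1,int(u)-w:int(u)+w+1]; z=z[z>0]
    d=ray(c,u,v)*np.median(z); return (c["T"]@np.r_[d,1])[:3]
def onz(c,u,v,z):
    d=c["T"][:3,:3]@ray(c,u,v); o=c["T"][:3,3]; return o+d*(z-o[2])/d[2]
def tri(c1,a,c2,b):
    A=[];B=[]
    for c,p in((c1,a),(c2,b)):
        d=c["T"][:3,:3]@ray(c,*p); d/=np.linalg.norm(d); M=np.eye(3)-np.outer(d,d); A.append(M);B.append(M@c["T"][:3,3])
    return np.linalg.solve(sum(A),sum(B))
def cloud(c):
    v,u=np.mgrid[0:480,0:640]; p=cv2.undistortPoints(np.stack([u.ravel(),v.ravel()],1)[:,None].astype(float),c["intrinsics"],c["distortion"])[:,0]
    z=c["z_map"].ravel(); P=np.c_[p[:,0]*z,-p[:,1]*z,-z]@c["T"][:3,:3].T+c["T"][:3,3]
    P[z<=0]=np.nan
    return P.reshape(480,640,3)
def proj(c,P):
    q=np.linalg.inv(c["T"])@np.r_[P,1]; x=np.array([[q[0],-q[1],-q[2]]])
    return cv2.projectPoints(x,np.zeros(3),np.zeros(3),c["intrinsics"],c["distortion"])[0].ravel()
E
python3 - <<'E'
from h import *
np.set_printoptions(precision=2,suppress=True)
o=snap("a")
for n in o: print(n,o[n]["T"],o[n]["intrinsics"],o[n]["distortion"])
print(read_state(), tcp_to_grasp)
E
```

```text
side [[  -0.99   -0.14    0.05  590.62]
 [   0.15   -0.94    0.31  534.54]
 [   0.01    0.32    0.95 1362.33]
 [   0.      0.      0.      1.  ]] [[522.21   0.   321.67]
 [  0.   522.21 232.27]
 [  0.     0.     1.  ]] [-0.13  0.    0.    0.    0.  ]
top [[   0.01    1.     -0.06  413.95]
 [  -1.      0.01    0.01  124.75]
 [   0.01    0.06    1.   1662.07]
 [   0.      0.      0.      1.  ]] [[537.82   0.   320.14]
 [  0.   537.82 239.86]
 [  0.     0.     1.  ]] [-0.04  0.    0.    0.    0.  ]
{'time': 0.1, 'q': array([ 1.39,  0.26,  0.11, -0.  , -1.42, -0.28]), 'dq': array([ 0.,  0.,  0.,  0., -0.,  0.]), 'effort': array([ -0.  , -38.76,  23.85,   5.38,  -0.  ,   0.  ]), 'tool_pos': array([244.82, 492.01, 230.5 ]), 'tcp_rot': array([ 3.06, -0.72, -0.  ]), 'ft_force': array([0.17, 0.43, 0.11]), 'ft_torque': array([-0.04,  0.  , -0.02]), 'width': 85.59163683384503} 18.700000000000003
```

View pics/a_side.png

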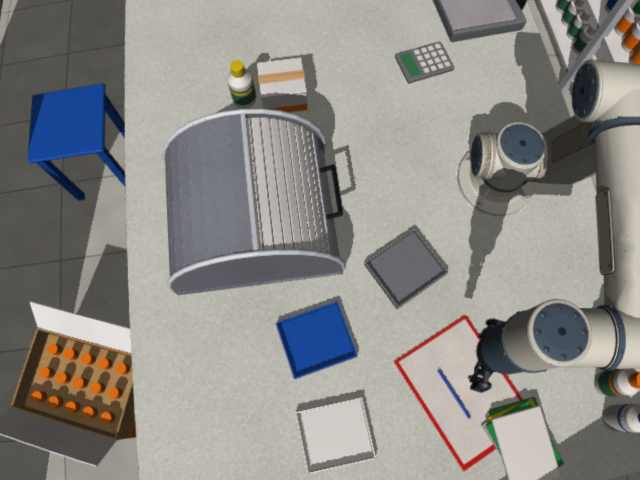

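View pics/a_top.png

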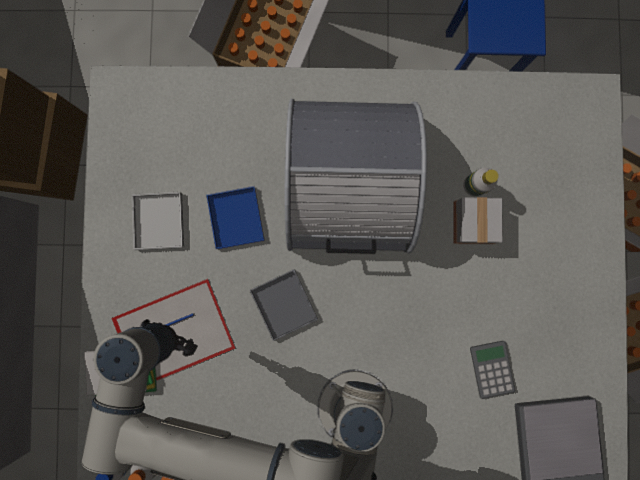

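The side view shows the cabinet at about (255,200), its handle at (332,190), the blue tray at (317,338), the carton at (282,83) and the jug at (240,82). In the top view the cabinet is at (355,175), the handle at (352,245) and the blue tray at (237,217). I'll enlarge both for exact pixels.

```bash
python3 - <<'E'
import cv2
t=cv2.imread("pics/a_top.png"); s=cv2.imread("pics/a_side.png")
cv2.imwrite("pics/a_top_c.png",cv2.resize(t[80:270,190:450],None,fx=3,fy=3,interpolation=cv2.INTER_CUBIC))
cv2.imwrite("pics/a_side_c.png",cv2.resize(s[95:385,155:365],None,fx=2,fy=2,interpolation=cv2.INTER_CUBIC))
E
```

```text
(no output)
```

View pics/a_top_c.png

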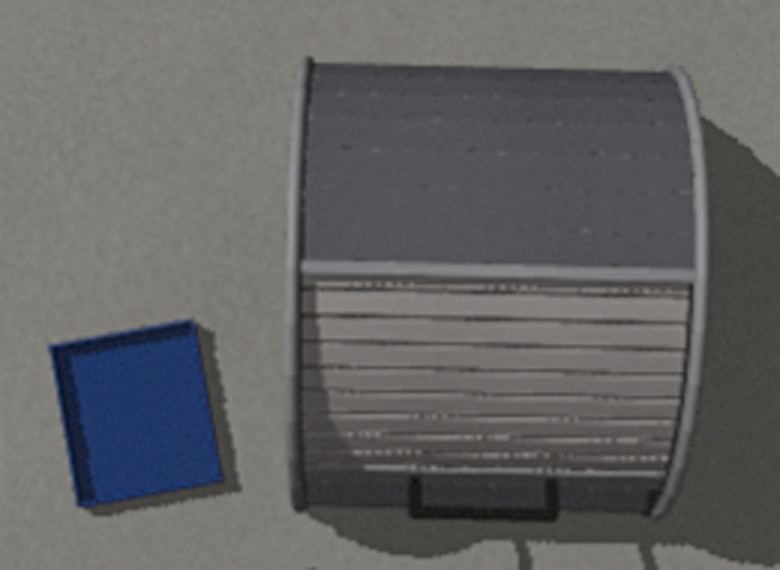

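View pics/a_side_c.png

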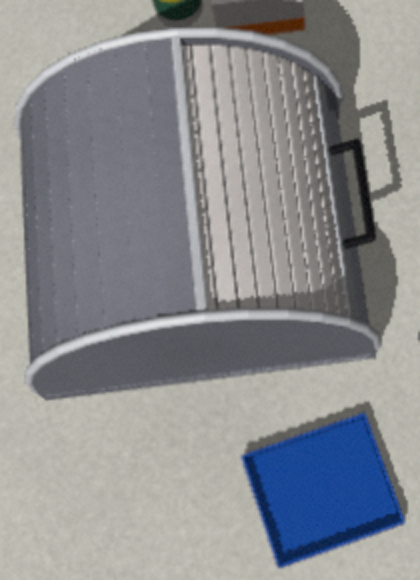

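```bash
cat > m.py <<'E'
from h import *
from scipy.optimize import least_squares
np.set_printoptions(precision=1,suppress=True)
t=load("a","top"); s=load("a","side")
L=tri(t,(328.5,250.5),s,(340.5,214.5)); R=tri(t,(374,251.3),s,(333.7,167)); print("handle",L,R,(L+R)/2,"yaw",np.arctan2(-(L-R)[0],(L-R)[1]))
print("depth",pt(t,351,250,0),pt(s,337,190,0))
# hood cylinder fit
def hood(c,x0,x1,y0,y1):
    P=cloud(c)[y0:y1,x0:x1].reshape(-1,3); P=P[np.isfinite(P).all(1)]; return P[P[:,2]>60]
Pt=hood(t,296,412,108,166); Ps=hood(s,185,238,140,235)
def res(p,P):
    a=np.array([np.cos(p[2]),np.sin(p[2])]); x=(P[:,:2]-p[:2])@a
    return np.hypot(x,P[:,2]-50)-p[3]
for nm,P in(("t",Pt),("s",Ps),("both",np.r_[Pt,Ps])):
    f=least_squares(lambda q:res([q[0],0,q[1],q[2]],P),[600,0,220],loss='soft_l1'); print(nm,f.x, np.abs(f.fun).mean(), "yaw %.4f"%f.x[1])
# tray
for nm,c in(("t",t),("s",s)):
    im=c["img"].astype(int); C=cloud(c); m=(im[...,2]>im[...,0]*2)&(im[...,2]>60)
    m&=(C[...,0]>200)&(C[...,0]<800)&(C[...,2]<60)&(C[...,2]>-5)&(np.abs(C[...,1])<450)
    n,lab,st,ce=cv2.connectedComponentsWithStats(m.astype(np.uint8)); k=1+np.argmax(st[1:,4]); m=lab==k
    P=C[m]; print(nm,st[k],"zmed",np.median(P[:,2]))
    r=cv2.minAreaRect(P[:,:2].astype(np.float32)); print(r)
E
python3 m.py
```

```text
handle [472.   87.7 124.3] [470.3 -41.5 133.7] [471.1  23.1 129. ] yaw -0.013238755795412364
depth [474.9  24.1 147.9] [471.1  30.9 148.8]
t [ 699.6 -157.1  219.7] 1.942601412506039 yaw -157.0893
s [-80838.5   -158.7    220.1] 12.893394491913561 yaw -158.6502
both [ 698.7 -157.1  221. ] 1.9889830306131344 yaw -157.0902
t [ 213  187   51   62 2158] zmed 3.5619669758951886
((576.1438598632812, 371.4053649902344), (167.9286651611328, 146.3637237548828), 10.997868537902832)
s [ 276  302   81   71 3781] zmed 6.095467611673257
((574.5863037109375, 373.64801025390625), (170.1144256591797, 153.75144958496094), 10.997105598449707)
```

```bash
python3 - <<'E'
from h import *
np.set_printoptions(precision=1,suppress=True)
t=load("a","top"); s=load("a","side")
for c,a,b in((t,(328.5,250.5),(374,251.3)),(s,(340.5,214.5),(333.7,167))):
    for z in (138,145): 
        A,B=onz(c,*a,z),onz(c,*b,z); print(z,A,B,(A+B)/2,np.linalg.norm(A-B))
for c,n,box in((t,"t",(320,235,385,258)),(s,"s",(322,155,350,222))):
    C=cloud(c); im=c["img"].max(2); u0,v0,u1,v1=box
    sub=C[v0:v1,u0:u1]; m=(im[v0:v1,u0:u1]<60)&(sub[...,2]>100); P=sub[m]; bar=P[P[:,0]<np.nanpercentile(P[:,0],5)+14]
    print(n,len(P),len(bar),np.median(bar,0),bar.min(0),bar.max(0))
# cabinet outer: y extents at rim tops from side panels
C=cloud(t); m=C[...,2]>150; m[:, :200]=0;m[:,445:]=0;m[260:]=0; P=C[m]; 
for x in(620,660,700,740,780):
    q=P[np.abs(P[:,0]-x)<6]; print(x,q[:,1].min(),q[:,1].max(),q[:,2].max())
C=cloud(s); m=C[...,2]>150; m[:, 365:]=0;m[:95]=0;m[300:]=0; P=C[m]
for x in(620,660,700,740,780):
    q=P[np.abs(P[:,0]-x)<6]; print(x,q[:,1].min(),q[:,1].max(),q[:,2].max())
E
```

```text
138 [473.1  87.3 138. ] [472.4 -41.9 138. ] [472.8  22.7 138. ] 129.22777377465945
145 [472.8  87.5 145. ] [472.1 -41.1 145. ] [472.5  23.2 145. ] 128.63423673399424
138 [471.7  93.3 138. ] [468.5 -38.5 138. ] [470.1  27.4 138. ] 131.83049893593835
145 [472.4  95.8 145. ] [469.2 -35.2 145. ] [470.8  30.3 145. ] 131.07676832135996
t 486 218 [474.1  19.9 145.8] [467.  -47.3 136.5] [482.9  91.9 155.6]
s 327 240 [472.8  28.5 148.2] [465.9 -44.  139.1] [481.3  98.3 155.3]
620 -161.07803907608036 206.2775269616101 270.1904087814453
660 -161.40759094072502 206.54510071294334 276.03588200610443
700 -159.71390866073597 206.89602288127685 280.60116190142367
740 -160.57709055375682 204.9059610229723 276.79415390458666
780 -160.17161201141937 203.5824599668799 268.17358271060016
620 -158.29580083555152 212.0264871517016 269.14788272013016
660 -157.55529115495312 211.31203571821965 279.43628640430165
700 -157.12213162682838 211.1990202090925 283.1351271767969
740 -160.1526547547163 210.75814744580487 280.76958543489013
780 -161.48240414350585 211.89543688162945 272.0507432127765
```

```bash
cat >> h.py <<'E'
from scipy.spatial.transform import Rotation as Ro
AX=np.array([699.,25.,50.]); YAW=-0.012; TG=18.7
def cab(x,y,z): 
    c,s=np.cos(YAW),np.sin(YAW); return np.array([AX[0]+c*x-s*y,AX[1]+s*x+c*y,z])
def Rbar(beta,yaw=YAW):
    b=np.radians(beta); z=np.array([np.cos(b),0,-np.sin(b)]); x=np.array([0,-1.,0]); y=np.cross(z,x)
    return Ro.from_euler('z',yaw)*Ro.from_matrix(np.c_[x,y,z])
def barpos(cover): 
    a=cover+.07; return cab(-246*np.cos(a),0,50+246*np.sin(a))
def Rbot(beta,yaw=YAW,sg=1):  # jaws level
    return Rbar(beta,yaw)*Ro.from_euler('z',sg*90,degrees=True)
def rows(targets,grip,p0=None,R0=None,n=None):
    """targets: list of (grasp_pos, R); prints rows"""
    s=read_state(); p0=s["tool_pos"] if p0 is None else p0; R0=Ro.from_rotvec(s["tcp_rot"]) if R0 is None else R0
    out=[]
    for g,R in targets:
        p=g+TG*R.as_matrix()[:,2]
        sh=R0.inv().apply(p-p0)/40; tu=np.degrees((R0.inv()*R).as_rotvec())/6
        out.append([grip]+[round(float(v),2) for v in np.r_[sh,tu]])
    print(str(out)); return out
def cur():
    s=read_state(); R=Ro.from_rotvec(s["tcp_rot"]); return s["tool_pos"]-TG*R.as_matrix()[:,2],R
def lin(g1,R1,n,g0=None,R0=None,grip=0):
    if g0 is None: g0,R0=cur()
    d=(R0.inv()*R1).as_rotvec()
    return [(g0+(g1-g0)*k/n, R0*Ro.from_rotvec(d*k/n)) for k in range(1,n+1)]
E
python3 - <<'E'
from h import *
b=barpos(.33); print(b)
R=Rbar(60); g=b-110*R.as_matrix()[:,2]; print(g)
L=lin(g,R,10); rows(L[:5],.55); 
rows(L[5:],.55,L[4][0]+TG*L[4][1].as_matrix()[:,2],L[4][1])
E
```

```text
[472.43530911  27.7189068  145.79691221]
[417.43926906  28.37889096 241.05970662]
[[0.55, 0.92, 0.82, 0.02, 0.45, 0.28, 1.05], [0.55, 1.84, 1.65, 0.04, 0.89, 0.56, 2.09], [0.55, 2.76, 2.48, 0.06, 1.34, 0.84, 3.14], [0.55, 3.68, 3.31, 0.08, 1.79, 1.12, 4.18], [0.55, 4.61, 4.14, 0.09, 2.24, 1.4, 5.23]]
[[0.55, 1.22, 0.24, 0.05, 0.45, 0.28, 1.05], [0.55, 2.45, 0.47, 0.09, 0.89, 0.56, 2.09], [0.55, 3.68, 0.71, 0.14, 1.34, 0.84, 3.14], [0.55, 4.91, 0.96, 0.18, 1.79, 1.12, 4.18], [0.55, 6.14, 1.2, 0.22, 2.24, 1.4, 5.23]]
```

>>> jog_arm --motion '[[[0.55,0.92,0.82,0.02,0.45,0.28,1.05],[0.55,1.84,1.65,0.04,0.89,0.56,2.09],[0.55,2.76,2.48,0.06,1.34,0.84,3.14],[0.55,3.68,3.31,0.08,1.79,1.12,4.18],[0.55,4.61,4.14,0.09,2.24,1.4,5.23]]]'

```text
time: 0.72
tool_pos: [336.5, 260.2, 227.4]
tcp_rot: [-2.564, 1.428, -0.288]
ft_force: [1.1, -0.3, -0.3]
width: 38.7
```

>>> jog_arm --motion '[[[0.55,1.22,0.24,0.05,0.45,0.28,1.05],[0.55,2.45,0.47,0.09,0.89,0.56,2.09],[0.55,3.68,0.71,0.14,1.34,0.84,3.14],[0.55,4.91,0.96,0.18,1.79,1.12,4.18],[0.55,6.14,1.2,0.22,2.24,1.4,5.23]]]'

```text
time: 1.35
tool_pos: [427.0, 27.1, 225.2]
tcp_rot: [-1.909, 1.941, -0.521]
ft_force: [1.7, -0.1, 0.2]
width: 38.5
```

```bash
python3 - <<'E'
from h import *
np.set_printoptions(precision=2,suppress=True)
g,R=cur(); s=read_state(); print(s["time"],g,s["q"],s["width"],R.as_matrix()[:,2],R.as_matrix()[:,0])
o=snap("b")
cv2.imwrite("pics/b_c.png",np.hstack([cv2.resize(o["top"]["img"][150:400,260:460,::-1],(400,500)),cv2.resize(o["side"]["img"][100:300,240:400,::-1],(400,500))]))
E
```

```text
1.35 [417.59  27.18 241.38] [ 0.71 -0.38 -0.78  0.48 -0.81 -1.  ] 38.53997081413804 [ 0.5  -0.01 -0.86] [-0.02 -1.   -0.  ]
```

View pics/b_c.png

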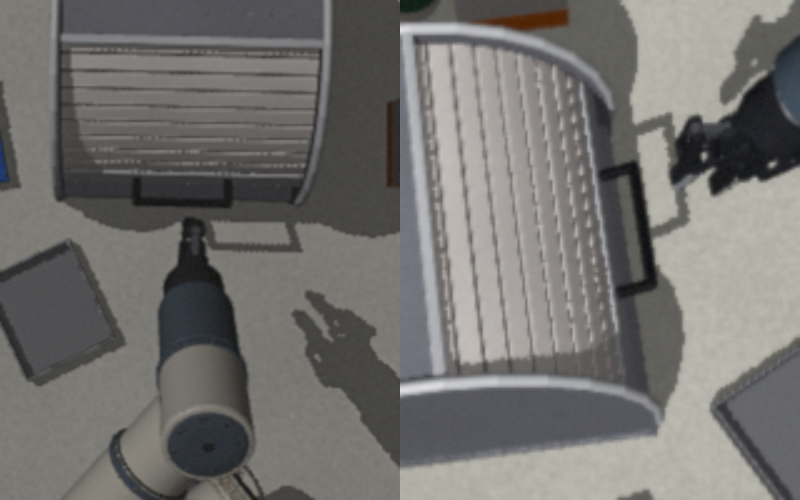

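The gripper, at (192,220) in the left crop, lines up with the middle of the handle at (182,200), and it is open to 38 mm. Next I move in along the tool.

```bash
python3 - <<'E'
from h import *
b=barpos(.33); rows(lin(b,Rbar(60),4),.55)
E
```

```text
[[0.55, -0.03, -0.01, 0.68, -0.0, -0.01, -0.02], [0.55, -0.06, -0.01, 1.37, -0.0, -0.02, -0.04], [0.55, -0.08, -0.02, 2.05, -0.0, -0.03, -0.06], [0.55, -0.11, -0.02, 2.73, -0.0, -0.04, -0.08]]
```

>>> jog_arm --motion '[[[0.55,0,0,0.7,0,0,0],[0.55,0,0,1.4,0,0,0],[0.55,0,0,2.0,0,0,0],[0.55,0,0,2.5,0,0,0],[0.55,0,0,2.7,0,0,0]]]'

```text
time: 2.08
tool_pos: [481.0, 28.0, 130.6]
tcp_rot: [-1.916, 1.941, -0.52]
ft_force: [-0.2, 0.0, 0.4]
width: 38.2
```

```bash
python3 - <<'E'
from h import *
np.set_printoptions(precision=2,suppress=True)
g,R=cur(); s=read_state(); print(s["time"],g,s["ft_force"],s["width"])
o=snap("c")
cv2.imwrite("pics/c_c.png",np.hstack([cv2.resize(o["top"]["img"][200:300,300:400,::-1],(400,400)),cv2.resize(o["side"]["img"][130:250,280:400,::-1],(400,400))]))
E
```

```text
2.075 [471.65  28.1  146.76] [-0.16  0.01  0.44] 38.19766912443294
```

View pics/c_c.png

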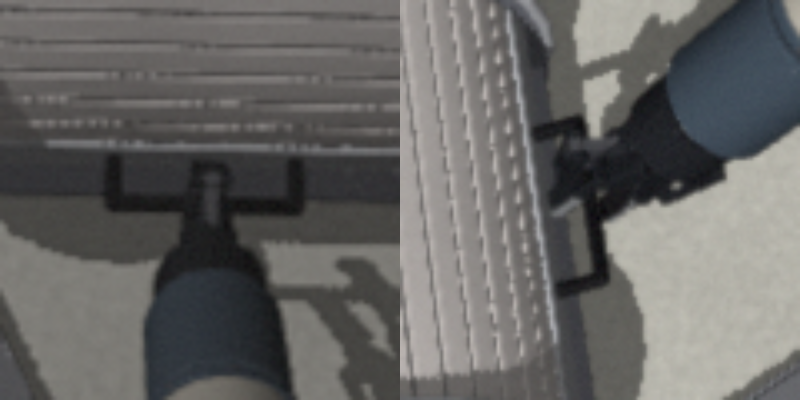

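The fingers straddle the bar in the middle of the handle, at (210,190) in the left crop. I'll close them.

>>> jog_arm --motion '[[[0.9,0,0,0,0,0,0],[1.0,0,0,0,0,0,0],[1.0,0,0,0,0,0,0],[1.0,0,0,0,0,0,0]]]'

```text
time: 2.68
tool_pos: [479.7, 27.4, 131.0]
tcp_rot: [-1.915, 1.941, -0.519]
ft_force: [-7.7, 1.8, 0.1]
width: 9.9
```

```bash
python3 - <<'E'
from h import *
g,R=cur(); print(g,read_state()["ft_force"])
d=AX-g; r=np.hypot(d[0],d[2]); a=np.arctan2(g[2]-50,AX[0]-g[0]); print(r,a-.07)
def bp(a): return cab(-r*np.cos(a),0,50+r*np.sin(a))
T=[(bp(a+(1.33-a)*k/15)+np.array([0,g[1]-bp(a)[1],0]),Rbar(60+min(k,15)*12/15)) for k in range(16)]
for i in(0,5,10):
    rows(T[i+1:i+6],1.0,T[i][0]+TG*T[i][1].as_matrix()[:,2],T[i][1])
E
```

```text
[470.30617431  27.53176956 147.21810975] [-7.73481276  1.75196382  0.07568555]
248.4999532643268 0.3319566949904537
[[1.0, 0.0, -0.31, -0.22, -0.13, 0.0, -0.0], [1.0, 0.0, -0.63, -0.42, -0.27, 0.0, -0.0], [1.0, 0.0, -0.96, -0.6, -0.4, 0.0, 0.0], [1.0, -0.0, -1.3, -0.76, -0.53, 0.0, 0.0], [1.0, 0.0, -1.66, -0.9, -0.67, 0.0, -0.0]]
[[1.0, 0.0, -0.35, -0.14, -0.13, -0.0, 0.0], [1.0, 0.0, -0.71, -0.26, -0.27, 0.0, 0.0], [1.0, 0.0, -1.08, -0.35, -0.4, 0.0, 0.0], [1.0, 0.0, -1.45, -0.43, -0.53, 0.0, 0.0], [1.0, 0.0, -1.82, -0.48, -0.67, 0.0, 0.0]]
[[1.0, 0.0, -0.37, -0.05, -0.13, 0.0, -0.0], [1.0, -0.0, -0.75, -0.08, -0.27, 0.0, -0.0], [1.0, -0.0, -1.13, -0.08, -0.4, -0.0, -0.0], [1.0, -0.0, -1.51, -0.07, -0.53, 0.0, -0.0], [1.0, -0.0, -1.88, -0.02, -0.67, 0.0, -0.0]]
```

>>> jog_arm --motion '[[[1.0,0,-0.31,-0.22,-0.13,0,0],[1.0,0,-0.63,-0.42,-0.27,0,0],[1.0,0,-0.96,-0.6,-0.4,0,0],[1.0,0,-1.3,-0.76,-0.53,0,0],[1.0,0,-1.66,-0.9,-0.67,0,0]]]'

```text
time: 3.3
tool_pos: [516.5, 27.0, 195.0]
tcp_rot: [-1.959, 1.988, -0.451]
ft_force: [-21.8, 3.5, 8.8]
width: 9.6
```

```bash
python3 - <<'E'
from h import *
g,R=cur(); print(g,R.as_matrix()[:,2]);d=AX-g;print(np.hypot(d[0],d[2]),np.arctan2(-d[2],d[0])-.07)
o=snap("d")
cv2.imwrite("pics/d_c.png",np.hstack([cv2.resize(o["top"]["img"][150:300,280:430,::-1],(400,400)),cv2.resize(o["side"]["img"][130:250,260:380,::-1],(400,400))]))
E
```

```text
[508.37094939  27.07170445 211.85262548] [ 0.43258758 -0.00478581 -0.90157921]
250.07140442165337 0.6339393250020589
```

View pics/d_c.png

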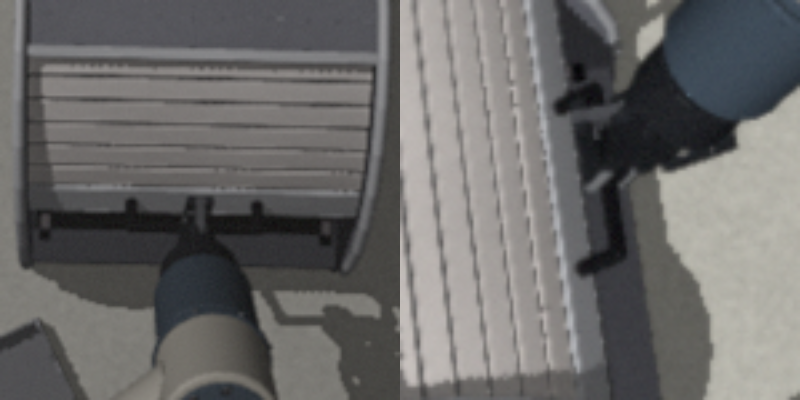

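```bash
cat > arc.py <<'E'
from h import *
r0=248.5; a0=0.402; r1=253
def bp(a,r): return cab(-r*np.cos(a),0,50+r*np.sin(a))
aa=[a0+(1.33-a0)*k/15 for k in range(16)]
T=[(bp(aa[k],r0 if k<6 else r1),Rbar(60+k*12/15)) for k in range(16)]
for i in(5,10):
    rows(T[i+1:i+6],1.0,T[i][0]+TG*T[i][1].as_matrix()[:,2],T[i][1])
E
python3 arc.py
```

```text
[[1.0, 0.0, -0.31, -0.25, -0.13, -0.0, 0.0], [1.0, 0.0, -0.68, -0.37, -0.27, 0.0, 0.0], [1.0, 0.0, -1.05, -0.46, -0.4, 0.0, 0.0], [1.0, 0.0, -1.43, -0.54, -0.53, 0.0, 0.0], [1.0, 0.0, -1.81, -0.59, -0.67, 0.0, 0.0]]
[[1.0, 0.0, -0.38, -0.05, -0.13, 0.0, -0.0], [1.0, -0.0, -0.76, -0.08, -0.27, 0.0, -0.0], [1.0, -0.0, -1.15, -0.09, -0.4, -0.0, -0.0], [1.0, -0.0, -1.53, -0.07, -0.53, 0.0, -0.0], [1.0, -0.0, -1.92, -0.02, -0.67, 0.0, -0.0]]
```

>>> jog_arm --motion '[[[1.0,0,-0.31,-0.25,-0.13,0,0],[1.0,0,-0.68,-0.37,-0.27,0,0],[1.0,0,-1.05,-0.46,-0.4,0,0],[1.0,0,-1.43,-0.54,-0.53,0,0],[1.0,0,-1.81,-0.59,-0.67,0,0]]]'

```text
time: 4.03
tool_pos: [572.9, 27.0, 247.6]
tcp_rot: [-2.002, 2.028, -0.387]
ft_force: [-3.7, 0.8, -3.7]
width: 9.3
```

```bash
python3 - <<'E'
from h import *
g,R=cur(); print(g,R.as_matrix()[:,2],read_state()["ft_force"]);d=AX-g;print(np.hypot(d[0],d[2]),np.arctan2(-d[2],d[0])-.07)
E
```

```text
[566.0338015   27.0476715  264.97146573] [ 0.36930932 -0.00320727 -0.92930099] [-3.69897492  0.82994647 -3.70815237]
252.77013474607344 0.9468634742528264
```

>>> jog_arm --motion '[[[1.0,0,-0.38,-0.05,-0.13,0,0],[1.0,0,-0.76,-0.08,-0.27,0,0],[1.0,0,-1.15,-0.09,-0.4,0,0],[1.0,0,-1.53,-0.07,-0.53,0,0],[1.0,0,-1.92,-0.02,-0.67,0,0]]]'

```text
time: 4.65
tool_pos: [643.1, 26.1, 279.1]
tcp_rot: [-2.042, 2.068, -0.32]
ft_force: [-64.7, 10.8, 27.9]
width: 9.3
```

```bash
python3 - <<'E'
from h import *
g,R=cur(); print(g,R.as_matrix()[:,2],read_state()["ft_force"],read_state()["q"]);d=AX-g;print(np.hypot(d[0],d[2]),np.arctan2(-d[2],d[0])-.07)
E
```

```text
[637.45569569  26.18304196 296.91426668] [ 0.30336456 -0.00216659 -0.95287211] [-64.74200905  10.82637212  27.90416909] [ 0.34185605  0.21600143  0.09086431  0.11352984 -1.15733293 -0.38494576]
254.46877310379205 1.2565201497119294
```

>>> jog_arm --motion '[[[0.6,0,0.08,0,0,0,0],[0.5,0,0.1,0,0,0,0],[0.5,0,0.1,0,0,0,0]]]'

```text
time: 5.03
tool_pos: [642.2, 26.0, 278.1]
tcp_rot: [-2.038, 2.064, -0.327]
ft_force: [0.5, -0.4, 1.2]
width: 42.5
```

>>> jog_arm --motion '[[[0.5,0,0,-0.7,0,0,0],[0.5,0,0,-1.5,0,0,0],[0.3,0,0,-2.5,0,0,0]]]'

```text
time: 5.4
tool_pos: [610.7, 26.1, 373.1]
tcp_rot: [-2.039, 2.066, -0.325]
ft_force: [0.5, -0.5, 0.9]
width: 59.0
```

```bash
python3 - <<'E'
from h import *
g,R=cur(); s=read_state(); print(s["time"],g,s["q"],s["ft_force"])
o=snap("e")
E
```

```text
5.4 [604.94422881  26.13398077 390.92723631] [ 0.3662328   0.15072335  0.24275578  0.11572149 -1.37117097 -0.38548226] [ 0.47057367 -0.46513255  0.93605473]
```

View pics/e_top.png

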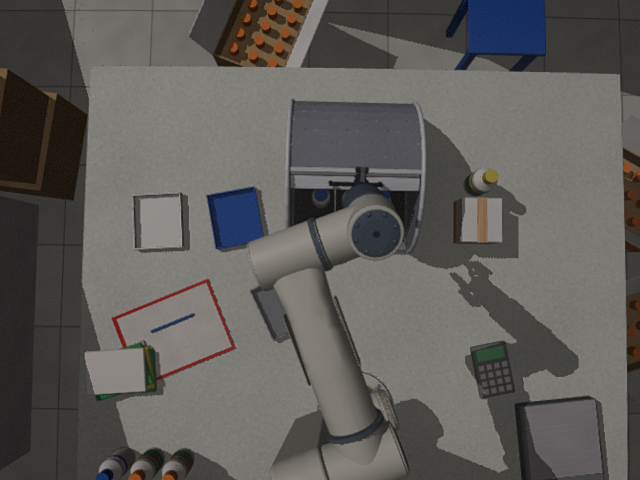

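View pics/e_side.png

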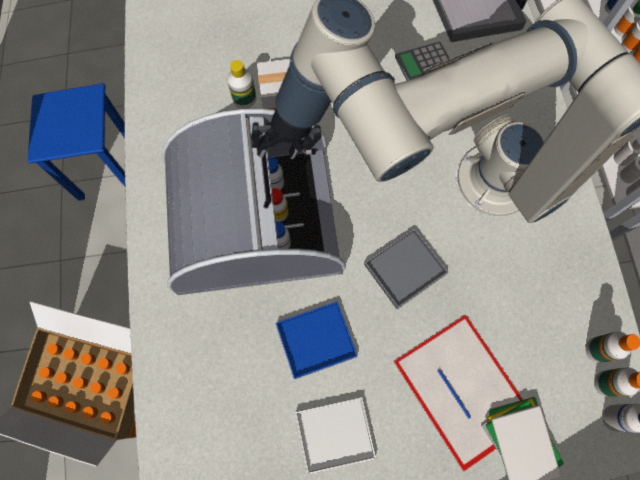

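The cover is fully up. The red-capped bottle is in the middle bay, at (280,205) in the side view, with blue-capped bottles at (275,172) and (283,237). I'll pull back and measure it.

```bash
python3 - <<'E'
from h import *
p=np.array([450,26,300.]); R=Rbot(45,sg=-1)
L=lin(np.array([500,26,350.]),Rbar(65),3); 
L2=lin(p,R,10,*L[-1]); A=L+L2[:2]; rows(A,0)
rows(L2[2:7],0,A[4][0]+TG*A[4][1].as_matrix()[:,2],A[4][1]); B=L2[6]; rows(L2[7:],0,B[0]+TG*B[1].as_matrix()[:,2],B[1])
E
```

```text
[[0, 0.01, 0.95, 0.09, 0.35, 0.01, -0.01], [0, 0.02, 1.89, 0.18, 0.71, 0.02, -0.01], [0, 0.03, 2.84, 0.26, 1.06, 0.02, -0.02], [0, 0.05, 2.98, 0.34, 1.32, 0.37, -1.49], [0, 0.06, 3.12, 0.42, 1.58, 0.71, -2.95]]
[[0, -0.04, 0.15, 0.05, 0.26, 0.26, -1.48], [0, -0.08, 0.29, 0.1, 0.52, 0.52, -2.97], [0, -0.13, 0.44, 0.15, 0.78, 0.78, -4.45], [0, -0.18, 0.58, 0.19, 1.05, 1.05, -5.93], [0, -0.23, 0.72, 0.24, 1.31, 1.31, -7.42]]
[[0, -0.14, 0.07, 0.02, 0.26, 0.26, -1.48], [0, -0.29, 0.13, 0.03, 0.52, 0.52, -2.97], [0, -0.44, 0.19, 0.05, 0.78, 0.78, -4.45]]
```

>>> jog_arm --motion '[[[0,0.01,0.95,0.09,0.35,0.01,-0.01],[0,0.02,1.89,0.18,0.71,0.02,-0.01],[0,0.03,2.84,0.26,1.06,0.02,-0.02],[0,0.05,2.98,0.34,1.32,0.37,-1.49],[0,0.06,3.12,0.42,1.58,0.71,-2.95]]]'

```text
time: 6.12
tool_pos: [497.3, 25.2, 318.2]
tcp_rot: [-2.272, 1.685, -0.615]
ft_force: [-0.7, 0.6, 0.6]
width: 85.3
```

>>> jog_arm --motion '[[[0,-0.04,0.15,0.05,0.26,0.26,-1.48],[0,-0.08,0.29,0.1,0.52,0.52,-2.97],[0,-0.13,0.44,0.15,0.78,0.78,-4.45],[0,-0.18,0.58,0.19,1.05,1.05,-5.93],[0,-0.23,0.72,0.24,1.31,1.31,-7.42]]]'

```text
time: 6.75
tool_pos: [475.3, 25.2, 295.3]
tcp_rot: [-2.788, 0.706, -1.01]
ft_force: [0.4, -0.1, -0.0]
width: 85.5
```

>>> jog_arm --motion '[[[0,-0.14,0.07,0.02,0.26,0.26,-1.48],[0,-0.29,0.13,0.03,0.52,0.52,-2.97],[0,-0.44,0.19,0.05,0.78,0.78,-4.45]]]'

```text
time: 7.12
tool_pos: [461.7, 26.4, 281.7]
tcp_rot: [2.901, -0.008, 1.187]
ft_force: [0.3, -0.1, 0.6]
width: 85.6
```

```bash
python3 - <<'E'
from h import *
g,R=cur(); s=read_state(); print(s["time"],g,s["q"],R.as_matrix(),s["width"])
o=snap("f")
cv2.imwrite("pics/f_tc.png",cv2.resize(o["top"]["img"][160:270,280:430,::-1],(750,550),interpolation=cv2.INTER_CUBIC))
cv2.imwrite("pics/f_sc.png",cv2.resize(o["side"]["img"][140:260,240:360,::-1],(600,600),interpolation=cv2.INTER_CUBIC))
E
```

```text
7.125 [448.56597599  26.59897265 294.98956127] [ 0.65552247 -0.45114392 -0.91524749  0.83673775 -0.6237439   0.33267215] [[ 0.71322384 -0.00709368  0.70090045]
 [-0.0020051  -0.99996535 -0.00808011]
 [ 0.70093348  0.00435755 -0.71321334]] 85.56486350895823
```

View pics/f_tc.png

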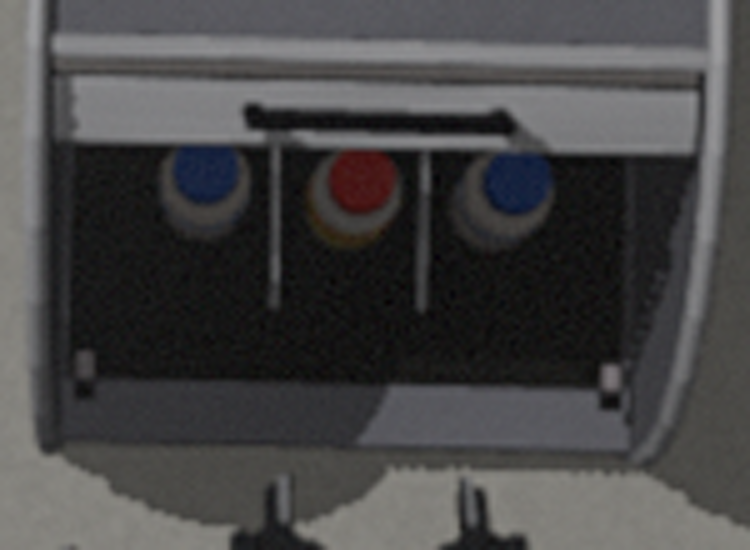

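View pics/f_sc.png

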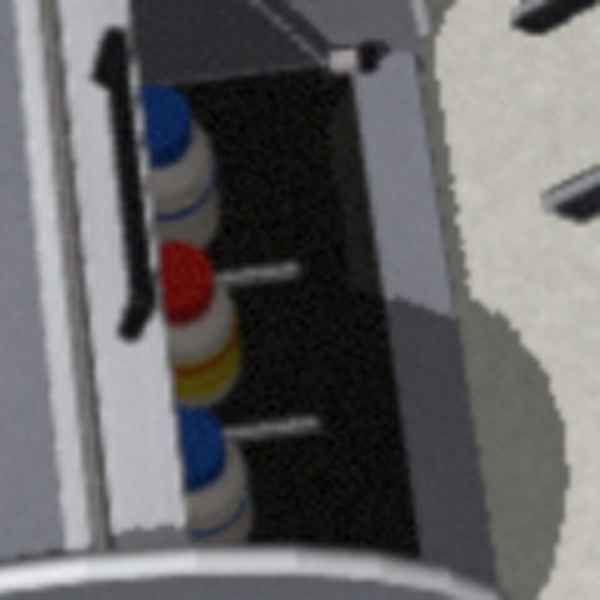

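```bash
python3 - <<'E'
from h import *
np.set_printoptions(precision=1,suppress=True)
for n,boxes in(("top",{"red":(340,185,365,210),"bl":(308,180,335,205),"br":(370,180,395,210)}),("side",{"red":(265,180,292,210)})):
    c=load("f",n); C=cloud(c); im=c["img"].astype(int)
    for k,(a,b,d,e) in boxes.items():
        sub=im[b:e,a:d]; P=C[b:e,a:d]
        if k=="red": m=(sub[...,0]>2*sub[...,2])&(sub[...,0]>2*sub[...,1])&(sub[...,0]>60)
        else: m=(sub[...,2]>1.5*sub[...,0])&(sub[...,2]>60)
        Q=P[m]; print(n,k,m.sum(),"z pct",np.percentile(Q[:,2],[5,50,95]))
        vs,us=np.nonzero(m); print(us.min()+a,us.max()+a,vs.min()+b,vs.max()+b)
        T=Q[Q[:,2]>np.median(Q[:,2])-8]; print(" top xy",T[:,:2].min(0),T[:,:2].max(0),T.mean(0))
c=load("f","top"); s=load("f","side")
# cap-top centre by triangulation: picked pixels
print("onz160",onz(c,352.8,196,160),onz(s,277,194,160))
print("tri",tri(c,(352.8,196),s,(277,194)))
for z in (160,): print("pred red", proj(c,cab(-70,0,z)),proj(s,cab(-70,0,z)))
E
```

```text
top red 118 z pct [nan nan nan]
346 358 190 201Traceback (most recent call last):
  File "<stdin>", line 11, in <module>
    return umr_minimum(a, axis, None, out, keepdims, initial, where)
ValueError: zero-size array to reduction operation minimum which has no identity
```

```bash
python3 - <<'E'
from h import *
np.set_printoptions(precision=1,suppress=True)
for n,boxes in(("top",{"red":(340,185,365,210),"bl":(308,180,335,205),"br":(370,180,395,210)}),("side",{"red":(265,180,292,210)})):
    c=load("f",n); C=cloud(c); im=c["img"].astype(int)
    for k,(a,b,d,e) in boxes.items():
        sub=im[b:e,a:d]; P=C[b:e,a:d]
        if k=="red": m=(sub[...,0]>2*sub[...,2])&(sub[...,0]>2*sub[...,1])&(sub[...,0]>60)
        else: m=(sub[...,2]>1.5*sub[...,0])&(sub[...,2]>60)
        vs,us=np.nonzero(m); print(n,k,us.min()+a,us.max()+a,vs.min()+b,vs.max()+b)
        Q=P[m]; Q=Q[np.isfinite(Q).all(1)]; print(len(Q),"z pct",np.percentile(Q[:,2],[5,50,95]))
        T=Q[Q[:,2]>np.median(Q[:,2])-8]; print(" top xy",T[:,:2].min(0),T[:,:2].max(0),T.mean(0))
c=load("f","top"); s=load("f","side")
print("onz160",onz(c,352.8,196,160),onz(s,277,194,160))
print("tri",tri(c,(352.8,196),s,(277,194)))
for z in (160,): print("pred red", proj(c,cab(-70,0,z)),proj(s,cab(-70,0,z)))
E
```

```text
top red 346 358 190 201
117 z pct [153.2 159.1 164.7]
 top xy [612.3   6.3] [644.   39.9] [629.1  23.  159.2]
top bl 315 326 190 198
72 z pct [154.  159.1 164.3]
 top xy [618.8  96.5] [643.4 127.7] [631.  112.  158.8]
top br 378 389 191 200
55 z pct [153.5 158.9 165.2]
 top xy [616.1 -80.3] [643.  -49.4] [627.7 -64.8 159.3]
side red 272 282 188 204
141 z pct [145.7 161.1 164.8]
 top xy [611.2   7.9] [634.6  46.1] [623.9  27.7 161.2]
onz160 [626.5  21.2 160. ] [621.7  24.7 160. ]
tri [624.5  21.7 155.4]
pred red [351.1 195.1] [274.2 194.8]
```

```bash
python3 - <<'E'
from h import *
np.set_printoptions(precision=2,suppress=True)
c=load("f","top"); s=load("f","side"); g,R=cur()
M=R.as_matrix(); 
for w in(-45,45):
    q=g+6*M[:,2]+w*M[:,1]; print("tip",proj(c,q),proj(s,q))
Rt=Rbot(42,yaw=-.015,sg=-1); G=np.array([629,24,109.]); z=Rt.as_matrix()[:,2]
pre=G-115*z; print(pre)
A=lin(pre,Rt,3); rows(A,0)
rows(lin(G,Rt,6,*A[-1]),0,A[-1][0]+TG*z,Rt)
E
```

```text
tip [336.58 256.33] [349.94 180.36]
tip [371.79 257.17] [343.98 144.87]
[543.55  25.28 185.95]
[[0, -0.05, -0.01, 1.2, -0.0, 0.2, 0.01], [0, -0.1, -0.02, 2.4, -0.0, 0.4, 0.03], [0, -0.15, -0.03, 3.6, -0.0, 0.6, 0.04]]
[[0, -0.0, 0.0, 0.48, 0.0, -0.0, 0.0], [0, 0.0, -0.0, 0.96, 0.0, -0.0, 0.0], [0, -0.0, 0.0, 1.44, 0.0, 0.0, 0.0], [0, -0.0, 0.0, 1.92, 0.0, 0.0, 0.0], [0, -0.0, 0.0, 2.4, 0.0, 0.0, 0.0], [0, -0.0, 0.0, 2.88, 0.0, 0.0, 0.0]]
```

The finger tips appear at (336,257) and (374,257) in the top view and at (349,181) and (343,143) in the side view. My projections agree to about 1 to 2 px. The red cap is at (352.5,195.5) in the top view, which puts the bottle axis near x=628, y=24, z top 160. On to the pre-grasp pose.

>>> jog_arm --motion '[[[0,-0.05,-0.01,1.2,0,0.2,0.01],[0,-0.1,-0.02,2.4,0,0.4,0.03],[0,-0.15,-0.03,3.6,0,0.6,0.04],[0,-0.15,-0.03,3.6,0,0.6,0.04]]]'

```text
time: 7.72
tool_pos: [550.7, 29.5, 217.6]
tcp_rot: [2.895, -0.045, 1.178]
ft_force: [-1.6, 21.4, -1.0]
width: 85.6
```

```bash
python3 - <<'E'
from h import *
np.set_printoptions(precision=2,suppress=True)
g,R=cur(); print(g,R.as_matrix(),read_state()["q"])
Rt=Rbot(42,yaw=-.015,sg=-1); G=np.array([629,24,109.]); rows(lin(G,Rt,1),0)
o=snap("g")
cv2.imwrite("pics/g_c.png",np.hstack([cv2.resize(o["top"]["img"][160:280,290:410,::-1],(400,400)),cv2.resize(o["side"]["img"][140:260,240:360,::-1],(400,400))]))
E
```

```text
[537.69  30.03 230.96] [[ 0.72 -0.03  0.7 ]
 [-0.02 -1.   -0.03]
 [ 0.7   0.   -0.72]] [ 0.06 -0.17 -0.98  1.71 -0.07 -0.21]
[[0, -0.46, 0.06, 3.78, 0.15, 0.62, -0.09]]
```

View pics/g_c.png

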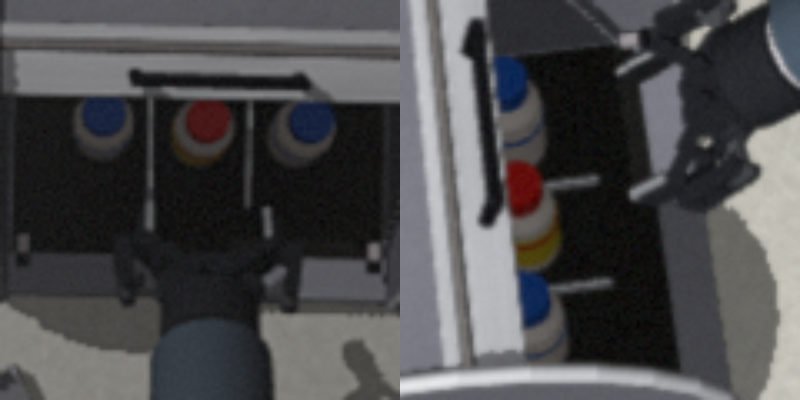

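```bash
cat > kin.py <<'E'
from h import *
from scipy.optimize import least_squares
s=read_state()
D=[]
D.append(([1.394,0.255,0.108,0,-1.424,-0.285],[245.031,492.395,231.283],None))
def tcp(g,z): return np.array(g)+TG*np.array(z)
D.append(([0.34185605,0.21600143,0.09086431,0.11352984,-1.15733293,-0.38494576],tcp([637.45569569,26.18304196,296.91426668],[0.30336456,-0.00216659,-0.95287211]),None))
z=Ro.from_rotvec([-2.039,2.066,-.325]).as_matrix()[:,2]
D.append(([0.3662328,0.15072335,0.24275578,0.11572149,-1.37117097,-0.38548226],tcp([604.94422881,26.13398077,390.92723631],z),None))
D.append(([0.65552247,-0.45114392,-0.91524749,0.83673775,-0.6237439,0.33267215],tcp([448.56597599,26.59897265,294.98956127],[.70090045,-.00808011,-.71321334]),None))
D.append((s["q"],s["tool_pos"],None))
def fk(q,p):
    H,a0,L1,e,L2,d,Lt=p[:7]
    R1=Ro.from_euler('z',q[0]); R2=R1*Ro.from_euler('y',q[1]); R3=R2*Ro.from_euler('y',-q[2])
    R4=R3*Ro.from_euler('x',sg[0]*q[3]); R5=R4*Ro.from_euler('y',-q[4])
    pos=np.array([0,0,H])+R1.apply([a0,d,0])+R2.apply([0,0,L1])+R3.apply([L2,0,e])+R5.apply([Lt,0,0])
    # tool base: z along x of R5
    B=Ro.from_matrix(np.c_[[0,-1,0],[0,0,-1],[1,0,0]].astype(float))
    return pos,R5*B*Ro.from_euler('z',sg[1]*q[5])
sg=[1,-1]
if __name__=="__main__":
    np.set_printoptions(precision=4,suppress=True)
    Rs=[Ro.from_rotvec([-2.039,2.066,-.325]),Ro.from_rotvec(s["tcp_rot"])]
    for s0 in(1,-1):
      for s1 in(1,-1):
        sg[:]=[s0,s1]
        f=least_squares(lambda p:np.concatenate([fk(q,p)[0]-x for q,x,_ in D]),[400,0,400,0,400,-150,250])
        print(sg,f.x,f.cost, np.round(f.fun,1))
        print(np.degrees((fk(D[2][0],f.x)[1].inv()*Rs[0]).magnitude()),np.degrees((fk(D[4][0],f.x)[1].inv()*Rs[1]).magnitude()))
E
python3 kin.py
```

```text
[1, 1] [-129.8638  452.1209  306.0764  122.1022   56.5787 -158.0231  -17.6085] 27978.593182090626 [  16.6   73.6   65.1  -39.3   19.1   20.9  -51.    17.2  -56.9  -32.3
   94.7  -39.6  -26.3 -158.6   10.5]
43.44086710479315 173.08450101611868
[1, -1] [-129.8638  452.1209  306.0764  122.1022   56.5787 -158.0231  -17.6085] 27978.593182090626 [  16.6   73.6   65.1  -39.3   19.1   20.9  -51.    17.2  -56.9  -32.3
   94.7  -39.6  -26.3 -158.6   10.5]
13.242469572865602 163.76862295495843
[-1, 1] [ 145.8872  139.6301  512.8041   56.8756  250.9973 -103.0001  401.1528] 12732.57092496162 [ -51.2    6.8   29.2  -10.5   45.5   10.5  -19.4   41.8  -22.2   13.8
  -10.2  -21.9    2.7 -127.5    4.3]
44.18678393992019 23.19884883153407
[-1, -1] [ 145.8872  139.6301  512.8041   56.8756  250.9973 -103.0001  401.1528] 12732.57092496162 [ -51.2    6.8   29.2  -10.5   45.5   10.5  -19.4   41.8  -22.2   13.8
  -10.2  -21.9    2.7 -127.5    4.3]
0.021021139210111443 2.616388165656657e-14
```

```bash
python3 - <<'E'
import re
t=open('kin.py').read()
t=t.replace("H,a0,L1,e,L2,d,Lt=p[:7]","H,a0,L1,e,L2,d,Lt,y4,z4,t5=p")
t=t.replace("+R5.apply([Lt,0,0])","+R4.apply([0,y4,z4])+R5.apply([Lt,0,t5])").replace("sg=[1,-1]","sg=[-1,-1]")
t=t[:t.index("    for s0")]+'''    for x0 in ([300,0,400,0,400,0,250,-150,0,0],[100,0,400,0,400,0,250,0,0,100]):
        f=least_squares(lambda p:np.concatenate([fk(q,p)[0]-x for q,x,_ in D]+[1e-3*np.array(p)[[1,3,8,9,5]]]),x0)
        print(f.x,f.cost, np.round(f.fun,1))
    np.save("kin.npy",f.x)
'''
open('kin.py','w').write(t)
E
python3 kin.py
```

```text
[ 148.116     0.2084  520.6108   -0.155   400.8197    0.013   361.8113
 -154.5156    0.0754   -0.1323] 0.011621277253097043 [-0.1  0.   0.   0.  -0.1 -0.   0.  -0.1  0.  -0.   0.  -0.   0.  -0.
  0.   0.  -0.   0.  -0.   0. ]
[ 148.116     0.2084  520.6108   -0.1549  400.8197    0.013   361.8113
 -154.5156    0.0754   -0.1323] 0.011621277251566507 [-0.1  0.   0.   0.  -0.1 -0.   0.  -0.1  0.  -0.   0.  -0.   0.  -0.
  0.   0.  -0.   0.  -0.   0. ]
```

```bash
cat > ik.py <<'E'
from kin import *
P=np.load("kin.npy")
LO=np.array([-2.95,-1.21,-1.09,-2.87,-2.94,-3.05]); HI=np.array([2.95,1.97,1.5,1.71,-0.07,3.05])
def ik(g,R,seeds):
    p=np.array(g)+TG*R.as_matrix()[:,2]; best=[]
    for q0 in seeds:
        def f(q):
            x,Rq=fk(q,P); return np.r_[(x-p)/100,(Rq.inv()*R).as_rotvec()]
        r=least_squares(f,np.clip(q0,LO+.01,HI-.01),bounds=(LO,HI))
        if r.cost<1e-9 and not any(np.allclose(r.x,b,atol=.02) for b in best): best.append(r.x)
    return best
def margin(q): return np.min(np.minimum(q-LO,HI-q))
rng=np.random.default_rng(0)
SE=[rng.uniform(LO,HI) for _ in range(14)]+[np.array([.3,.3,-.3,.1,-.6,0]),np.array([.3,.3,-.3,.1,-.6,1.5]),np.array([.3,.3,-.3,.1,-.6,-1.5])]
E
python3 - <<'E'
from ik import *
np.set_printoptions(precision=2,suppress=True)
G=[629,24,109]
for b in(42,50,58):
  for yw in(-15,0,15):
    for sgn in(-1,):
      for q in ik(G,Rbot(b,np.radians(yw),sgn),SE): print(b,yw,sgn,q,"m %.2f"%margin(q))
E
```

```text
58 -15 -1 [ 0.24  0.22 -0.78  1.3  -0.27 -0.16] m 0.20
58 15 -1 [ 0.3   0.23 -0.49  0.06 -0.3   1.48] m 0.23
```

```bash
python3 - <<'E'
from ik import *
np.set_printoptions(precision=2,suppress=True)
S=[np.array([.3,.23,-.49,.06,-.3,1.48]),np.array([.24,.2,-.7,.5,-.3,1]),np.array([.4,.2,-.5,-.5,-.3,1.8])]
for gz in(120,146):
  for b in(46,50,54,58):
   for yw in(8,16,24):
      for q in ik([627,24,gz],Rbot(b,np.radians(yw),-1),S): print(gz,b,yw,q,"m %.2f"%margin(q))
print("current",read_state()["q"])
E
```

```text
120 46 24 [ 0.12  0.2  -0.35 -0.66 -0.34  2.42] m 0.27
120 50 16 [ 0.29  0.19 -0.61  0.09 -0.08  1.47] m 0.01
120 50 24 [ 0.17  0.21 -0.36 -0.47 -0.35  2.2 ] m 0.28
120 54 16 [ 0.29  0.2  -0.52  0.03 -0.22  1.53] m 0.15
120 54 24 [ 0.2   0.22 -0.36 -0.33 -0.4   2.05] m 0.33
120 58 8 [ 0.32  0.2  -0.62  0.43 -0.22  1.  ] m 0.15
120 58 16 [ 0.29  0.21 -0.46  0.02 -0.34  1.55] m 0.27
120 58 24 [ 0.22  0.23 -0.33 -0.23 -0.47  1.95] m 0.40
146 46 24 [ 0.14  0.17 -0.35 -0.56 -0.36  2.31] m 0.29
146 50 16 [ 0.29  0.15 -0.56  0.05 -0.17  1.52] m 0.10
146 50 24 [ 0.18  0.17 -0.35 -0.4  -0.39  2.13] m 0.32
146 54 8 [ 0.25  0.14 -0.74  0.79 -0.09  0.69] m 0.02
146 54 16 [ 0.29  0.16 -0.48  0.02 -0.3   1.54] m 0.23
146 54 24 [ 0.21  0.18 -0.34 -0.29 -0.45  2.  ] m 0.38
146 58 8 [ 0.33  0.17 -0.54  0.32 -0.33  1.1 ] m 0.26
146 58 16 [ 0.29  0.18 -0.42  0.01 -0.42  1.55] m 0.35
146 58 24 [ 0.22  0.2  -0.31 -0.21 -0.53  1.91] m 0.46
current [ 0.06 -0.17 -0.98  1.71 -0.07 -0.2 ]
```

```bash
python3 - <<'E'
from ik import *
np.set_printoptions(precision=2,suppress=True)
S=[np.array([.3,.23,-.49,-.1,-.3,1.48]),np.array([.1,-.2,-.5,-.6,-.4,2]),np.array([.4,-.2,-.8,.5,-.4,1])]
for b in(50,55,60):
 for r in(470,540):
  for gz in(165,220,280,340):
   o=[]
   for dy in(0,20,35,50,65):
      c=ik([r,24,gz],Rbot(b,np.radians(dy),-1),S)
      m=max([margin(q) for q in c],default=-1); o.append("%d:%.2f"%(dy,m))
   print(b,r,gz,o)
for b in(50,55,60):
  print("tray",b,[ "%d:%.2f"%(d,max([margin(q) for q in ik([575,372,122],Rbot(b,np.radians(d),-1),S)],default=-1)) for d in(0,10,20,33,45,60,75)])
E
```

```text
50 470 165 ['0:-1.00', '20:0.13', '35:0.54', '50:0.14', '65:-1.00']
50 470 220 ['0:0.09', '20:0.34', '35:0.64', '50:0.26', '65:-1.00']
50 470 280 ['0:0.27', '20:0.48', '35:0.73', '50:0.38', '65:0.09']
50 470 340 ['0:0.43', '20:0.63', '35:0.85', '50:0.47', '65:0.18']
50 540 165 ['0:-1.00', '20:0.19', '35:0.54', '50:0.16', '65:-1.00']
50 540 220 ['0:0.19', '20:0.35', '35:0.65', '50:0.27', '65:0.02']
50 540 280 ['0:0.38', '20:0.51', '35:0.76', '50:0.38', '65:0.11']
50 540 340 ['0:0.55', '20:0.67', '35:0.86', '50:0.47', '65:0.21']
55 470 165 ['0:0.05', '20:0.29', '35:0.56', '50:0.30', '65:0.00']
55 470 220 ['0:0.22', '20:0.43', '35:0.65', '50:0.40', '65:0.09']
55 470 280 ['0:0.39', '20:0.56', '35:0.76', '50:0.50', '65:0.19']
55 470 340 ['0:0.55', '20:0.71', '35:0.88', '50:0.57', '65:0.27']
55 540 165 ['0:0.14', '20:0.32', '35:0.58', '50:0.30', '65:0.03']
55 540 220 ['0:0.35', '20:0.47', '35:0.69', '50:0.40', '65:0.11']
55 540 280 ['0:0.52', '20:0.64', '35:0.82', '50:0.49', '65:0.20']
55 540 340 ['0:0.67', '20:0.79', '35:0.94', '50:0.56', '65:0.28']
60 470 165 ['0:0.20', '20:0.39', '35:0.59', '50:0.45', '65:0.12']
60 470 220 ['0:0.35', '20:0.51', '35:0.67', '50:0.53', '65:0.20']
60 470 280 ['0:0.50', '20:0.64', '35:0.79', '50:0.60', '65:0.28']
60 470 340 ['0:0.66', '20:0.79', '35:0.92', '50:0.67', '65:0.35']
60 540 165 ['0:0.35', '20:0.45', '35:0.63', '50:0.44', '65:0.14']
60 540 220 ['0:0.49', '20:0.60', '35:0.76', '50:0.52', '65:0.21']
60 540 280 ['0:0.64', '20:0.76', '35:0.90', '50:0.58', '65:0.28']
60 540 340 ['0:0.79', '20:0.91', '35:1.01', '50:0.65', '65:0.35']
tray 50 ['0:0.24', '10:-1.00', '20:-1.00', '33:-1.00', '45:0.04', '60:0.43', '75:0.27']
tray 55 ['0:0.45', '10:0.29', '20:0.12', '33:-1.00', '45:0.22', '60:0.48', '75:0.42']
tray 60 ['0:0.51', '10:0.39', '20:0.30', '33:0.28', '45:0.38', '60:0.56', '75:0.55']
```

```bash
python3 - <<'E'
from ik import *
np.set_printoptions(precision=2,suppress=True)
S=[np.array([.2,.2,-.35,-.4,-.4,2.1]),np.array([.29,.16,-.48,.02,-.3,1.54])]
for gz in(118,144):
 for b in(48,52,56):
  for yw in(14,18,22,26):
    R=Rbot(b,np.radians(yw),-1); M=R.as_matrix(); g=np.array([627,24,gz])
    # tool x is in vertical plane, y level
    cl=1e9; cap=1e9
    pts=[]
    for t in np.arange(54,260,4):
        for a in np.linspace(-1,1,9):
            for hx in(-1,1): pts.append(g-t*M[:,2]+a*42.5*M[:,1]+hx*40*M[:,0])
    pts=np.array(pts)
    # distance to edge line (x=628.. ,z=240) as vertical half-plane
    ex=699-66; hi=pts[:,2]>240
    d=np.where(hi,ex-pts[:,0],np.hypot(np.maximum(ex-pts[:,0],0),240-pts[:,2]))
    # cap front top edge: distance ahead of body face
    th=np.linspace(0,6.28,40); C=np.c_[628.5+19*np.cos(th),24+19*np.sin(th),np.full(40,160)]
    cap=54+((C-g)@M[:,2]).min()
    q=ik(g,R,S); print(gz,b,yw,"rail %.0f cap %.0f"%(d.min(),cap),"m %.2f"%max([margin(x) for x in q],default=-1))
E
```

```text
118 48 14 rail 38 cap 11 m -1.00
118 48 18 rail 35 cap 11 m 0.08
118 48 22 rail 32 cap 11 m 0.22
118 48 26 rail 29 cap 11 m 0.32
118 52 14 rail 31 cap 10 m -1.00
118 52 18 rail 28 cap 10 m 0.15
118 52 22 rail 25 cap 10 m 0.26
118 52 26 rail 22 cap 10 m 0.34
118 56 14 rail 24 cap 9 m 0.17
118 56 18 rail 21 cap 9 m 0.25
118 56 22 rail 18 cap 9 m 0.32
118 56 26 rail 15 cap 9 m 0.39
144 48 14 rail 21 cap 30 m -1.00
144 48 18 rail 18 cap 30 m 0.12
144 48 22 rail 16 cap 30 m 0.25
144 48 26 rail 13 cap 30 m 0.35
144 52 14 rail 15 cap 31 m 0.10
144 52 18 rail 13 cap 31 m 0.21
144 52 22 rail 10 cap 31 m 0.30
144 52 26 rail 8 cap 31 m 0.39
144 56 14 rail 10 cap 31 m 0.25
144 56 18 rail 7 cap 31 m 0.31
144 56 22 rail 5 cap 31 m 0.38
144 56 26 rail 2 cap 31 m 0.45
```

```bash
cat >> ik.py <<'E'
def follow(q,L):
    """L list of (g,R); prints q along"""
    out=[]
    for g,R in L:
        c=ik(g,R,[q]); 
        if not c: print("FAIL at",len(out),g); break
        out.append(c[0]); q=c[0]
    return out
def path(keys,g0=None,R0=None):
    """keys: (g,beta,yawdeg,n,jaw)"""
    if g0 is None: g0,R0=cur()
    L=[]
    for g,b,yw,n in keys:
        R=Rbot(b,np.radians(yw),-1); l=lin(np.array(g,float),R,n,g0,R0); L+=l; g0,R0=l[-1]
    return L
def show(q0,L):
    o=follow(q0,L); a=np.array([q0]+o); d=np.abs(np.diff(a,axis=0))
    for i,q in enumerate(o): print(i+1,np.round(q,2),"m %.2f step %.2f"%(margin(q),d[i].max()))
    return o
def emit(L,grip,start=None):
    """print rows in chunks of 5 from commanded start"""
    s=start or cur()
    for i in range(0,len(L),5):
        rows(L[i:i+5],grip,s[0]+TG*s[1].as_matrix()[:,2],s[1]); s=L[min(i+4,len(L)-1)]
E
python3 - <<'E'
from ik import *
q=read_state()["q"]; g,R=cur()
L=path([((480,25,280),65,0,4),((500,0,260),62,22,3),((558,-4,201),50,22,3)])
show(q,L)
E
```

```text
1 [ 0.46 -0.19 -0.84  0.82 -0.42  0.41] m 0.25 step 0.89
2 [ 0.53 -0.2  -0.7   0.54 -0.62  0.65] m 0.39 step 0.28
3 [ 0.54 -0.2  -0.57  0.38 -0.78  0.8 ] m 0.52 step 0.17
4 [ 0.53 -0.19 -0.46  0.27 -0.93  0.92] m 0.63 step 0.15
5 [ 0.46 -0.18 -0.45  0.18 -0.88  1.15] m 0.64 step 0.24
6 [ 0.37 -0.16 -0.41  0.07 -0.85  1.42] m 0.68 step 0.27
7 [ 0.28 -0.13 -0.36 -0.07 -0.86  1.71] m 0.73 step 0.29
8 [ 0.25 -0.11 -0.41 -0.11 -0.72  1.77] m 0.65 step 0.14
9 [ 0.22 -0.07 -0.44 -0.18 -0.59  1.85] m 0.52 step 0.13
10 [ 0.18 -0.03 -0.45 -0.29 -0.48  1.99] m 0.41 step 0.13
```

```bash
python3 - <<'E'
from ik import *
q=read_state()["q"]; g,R=cur()
L=path([((480,25,280),65,0,10)])
show(q,L); emit(L,0)
E
```

```text
1 [ 0.34 -0.18 -0.93  1.14 -0.27  0.17] m 0.16 step 0.57
2 [ 0.43 -0.19 -0.87  0.91 -0.38  0.34] m 0.22 step 0.24
3 [ 0.49 -0.19 -0.81  0.75 -0.47  0.47] m 0.28 step 0.16
4 [ 0.52 -0.2  -0.75  0.64 -0.54  0.57] m 0.34 step 0.12
5 [ 0.53 -0.2  -0.7   0.54 -0.62  0.65] m 0.39 step 0.09
6 [ 0.54 -0.2  -0.65  0.47 -0.68  0.72] m 0.44 step 0.07
7 [ 0.54 -0.2  -0.6   0.41 -0.75  0.78] m 0.49 step 0.07
8 [ 0.54 -0.2  -0.55  0.36 -0.81  0.83] m 0.54 step 0.06
9 [ 0.54 -0.19 -0.5   0.31 -0.87  0.87] m 0.59 step 0.06
10 [ 0.53 -0.19 -0.46  0.27 -0.93  0.92] m 0.63 step 0.06
[[0, -0.03, 0.02, -0.19, 0.02, -0.32, -0.02], [0, -0.07, 0.03, -0.38, 0.04, -0.64, -0.04], [0, -0.1, 0.05, -0.57, 0.07, -0.96, -0.07], [0, -0.13, 0.07, -0.76, 0.09, -1.28, -0.09], [0, -0.17, 0.09, -0.95, 0.11, -1.6, -0.11]]
[[0, -0.07, 0.01, -0.18, 0.02, -0.32, -0.02], [0, -0.13, 0.03, -0.37, 0.04, -0.64, -0.04], [0, -0.2, 0.04, -0.55, 0.07, -0.96, -0.07], [0, -0.26, 0.06, -0.74, 0.09, -1.28, -0.09], [0, -0.33, 0.07, -0.93, 0.11, -1.6, -0.11]]
```

>>> jog_arm --motion '[[[0,-0.02,0.01,-0.1,0.01,-0.15,-0.01],[0,-0.03,0.02,-0.2,0.02,-0.32,-0.02],[0,-0.07,0.03,-0.38,0.04,-0.64,-0.04],[0,-0.13,0.07,-0.76,0.09,-1.28,-0.09],[0,-0.17,0.09,-0.95,0.11,-1.6,-0.11]]]'

```text
time: 8.45
tool_pos: [517.8, 31.8, 242.3]
tcp_rot: [2.994, -0.008, 0.937]
ft_force: [0.1, 0.3, 0.7]
width: 85.2
```

```bash
python3 - <<'E'
from ik import *
np.set_printoptions(precision=2,suppress=True)
s=read_state();q=s["q"]; g,R=cur(); print(g,q,s["dq"],s["ft_force"],R.as_matrix()[:,2])
L=path([((490,0,270),63,22,5),((558,-4,201),50,22,5)])
show(q,L); emit(L,0)
E
```

```text
[507.09  31.94 257.7 ] [ 0.54 -0.21 -0.7   0.54 -0.62  0.65] [ 0.11 -0.01  0.4  -0.65 -0.54  0.59] [0.14 0.35 0.68] [ 0.57 -0.01 -0.82]
1 [ 0.51 -0.21 -0.63  0.4  -0.65  0.88] m 0.46 step 0.23
2 [ 0.46 -0.2  -0.56  0.27 -0.7   1.1 ] m 0.53 step 0.22
3 [ 0.41 -0.19 -0.49  0.14 -0.76  1.31] m 0.60 step 0.21
4 [ 0.35 -0.17 -0.41  0.03 -0.83  1.51] m 0.68 step 0.20
5 [ 0.29 -0.15 -0.35 -0.06 -0.9   1.69] m 0.74 step 0.18
6 [ 0.27 -0.13 -0.38 -0.08 -0.81  1.72] m 0.71 step 0.09
7 [ 0.25 -0.11 -0.41 -0.11 -0.72  1.77] m 0.65 step 0.09
8 [ 0.23 -0.09 -0.43 -0.15 -0.63  1.82] m 0.56 step 0.09
9 [ 0.21 -0.06 -0.45 -0.21 -0.55  1.89] m 0.48 step 0.08
10 [ 0.18 -0.03 -0.45 -0.29 -0.48  1.99] m 0.41 step 0.10
[[0, -0.05, 0.14, -0.1, 0.39, -0.25, -0.64], [0, -0.1, 0.28, -0.2, 0.77, -0.51, -1.27], [0, -0.15, 0.43, -0.3, 1.16, -0.76, -1.91], [0, -0.2, 0.57, -0.4, 1.55, -1.02, -2.55], [0, -0.25, 0.72, -0.51, 1.93, -1.27, -3.19]]
[[0, 0.14, 0.15, 0.45, -0.0, 0.43, 0.0], [0, 0.28, 0.29, 0.89, 0.0, 0.87, -0.0], [0, 0.42, 0.44, 1.34, 0.0, 1.3, -0.0], [0, 0.55, 0.58, 1.78, 0.0, 1.73, -0.0], [0, 0.69, 0.73, 2.22, 0.0, 2.17, -0.0]]
```

Out of the singular spot. Now I turn the yaw and go to the new pre-grasp pose.

>>> jog_arm --motion '[[[0,-0.05,0.14,-0.1,0.39,-0.25,-0.64],[0,-0.1,0.28,-0.2,0.77,-0.51,-1.27],[0,-0.15,0.43,-0.3,1.16,-0.76,-1.91],[0,-0.2,0.57,-0.4,1.55,-1.02,-2.55],[0,-0.25,0.72,-0.51,1.93,-1.27,-3.19]]]'

```text
time: 9.07
tool_pos: [497.5, 1.8, 252.8]
tcp_rot: [-2.918, -0.57, -0.7]
ft_force: [-0.2, -0.3, 0.3]
width: 85.5
```

>>> jog_arm --motion '[[[0,0.14,0.15,0.45,0,0.43,0],[0,0.28,0.29,0.89,0,0.87,0],[0,0.42,0.44,1.34,0,1.3,0],[0,0.55,0.58,1.78,0,1.73,0],[0,0.69,0.73,2.22,0,2.17,0]]]'

```text
time: 9.7
tool_pos: [569.3, -1.3, 185.4]
tcp_rot: [-2.785, -0.541, -1.016]
ft_force: [-1.3, -0.8, -0.8]
width: 85.4
```

```bash
python3 - <<'E'
from ik import *
np.set_printoptions(precision=2,suppress=True)
s=read_state();q=s["q"]; g,R=cur(); print(g,q,R.as_matrix()[:,2])
L=path([((627,24,113),50,22,5)])
show(q,L); emit(L,0)
E
```

```text
[558.07  -5.78 199.76] [ 0.18 -0.03 -0.46 -0.29 -0.47  1.99] [ 0.6   0.24 -0.77]
1 [ 0.18  0.02 -0.45 -0.31 -0.43  2.01] m 0.36 step 0.05
2 [ 0.19  0.07 -0.44 -0.33 -0.39  2.03] m 0.32 step 0.05
3 [ 0.19  0.11 -0.43 -0.36 -0.35  2.05] m 0.28 step 0.05
4 [ 0.2   0.16 -0.42 -0.38 -0.32  2.08] m 0.25 step 0.05
5 [ 0.2   0.21 -0.4  -0.42 -0.29  2.11] m 0.22 step 0.05
[[0, 0.01, -0.01, 0.57, 0.01, -0.0, 0.0], [0, 0.02, -0.02, 1.15, 0.01, -0.0, 0.0], [0, 0.02, -0.03, 1.72, 0.02, -0.01, 0.0], [0, 0.03, -0.04, 2.29, 0.02, -0.01, 0.01], [0, 0.04, -0.06, 2.87, 0.03, -0.01, 0.01]]
```

Approaching along the tool in two stages, with a look in between.

>>> jog_arm --motion '[[[0,0.01,-0.01,0.5,0,0,0],[0,0.02,-0.02,1.0,0,0,0],[0,0.03,-0.03,1.5,0,0,0],[0,0.03,-0.04,1.8,0,0,0]]]'

```text
time: 10.2
tool_pos: [612.5, 17.6, 130.4]
tcp_rot: [-2.787, -0.541, -1.013]
ft_force: [0.5, 0.8, -0.1]
width: 85.1
```

```bash
python3 - <<'E'
from ik import *
np.set_printoptions(precision=2,suppress=True)
s=read_state();q=s["q"]; g,R=cur(); print(g,q,s["ft_force"])
o=snap("h")
cv2.imwrite("pics/h_c.png",np.hstack([cv2.resize(o["top"]["img"][160:280,290:410,::-1],(400,400)),cv2.resize(o["side"]["img"][140:260,240:360,::-1],(400,400))]))
L=path([((627,24,113),50,22,4)]); emit(L,0)
E
```

```text
[601.33  13.2  144.76] [ 0.2   0.12 -0.44 -0.35 -0.34  2.05] [ 0.51  0.84 -0.13]
[[0, 0.01, -0.01, 0.26, 0.01, 0.01, 0.0], [0, 0.02, -0.01, 0.53, 0.02, 0.01, 0.0], [0, 0.03, -0.02, 0.79, 0.02, 0.02, 0.0], [0, 0.04, -0.02, 1.05, 0.03, 0.03, 0.0]]
```

View pics/h_c.png

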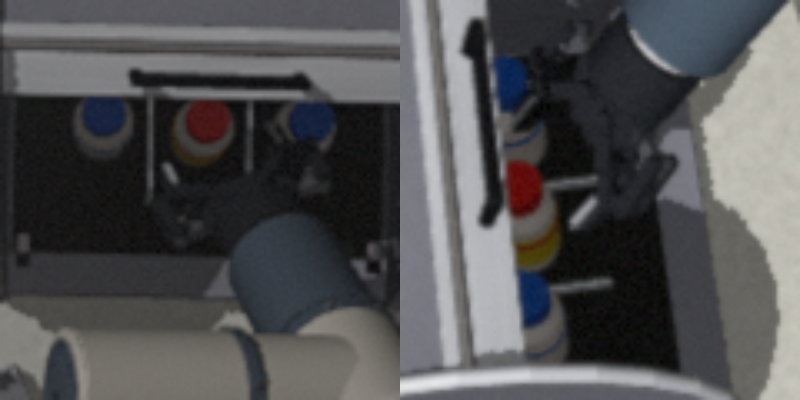

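The fingers point at the red-capped bottle, one each side of it: left tip at (170,175) and right at (280,135) in the left crop. The right knuckle comes close to the right-hand blue cap, so I narrow the opening to about 68 mm before going in.

>>> jog_arm --motion '[[[0.2,0,0,0,0,0,0],[0.2,0.01,-0.01,0.3,0,0,0],[0.2,0.03,-0.02,0.6,0,0,0],[0.2,0.04,-0.02,0.9,0,0,0],[0.2,0.04,-0.02,1.05,0,0,0]]]'

```text
time: 10.92
tool_pos: [638.2, 27.6, 98.1]
tcp_rot: [-2.789, -0.54, -1.011]
ft_force: [-1.0, 0.7, 0.3]
width: 68.3
```

```bash
python3 - <<'E'
from ik import *
np.set_printoptions(precision=2,suppress=True)
s=read_state();q=s["q"]; g,R=cur(); print(g,q,s["ft_force"],s["width"])
o=snap("i")
cv2.imwrite("pics/i_c.png",np.hstack([cv2.resize(o["top"]["img"][160:280,290:410,::-1],(400,400)),cv2.resize(o["side"]["img"][140:260,240:360,::-1],(400,400))]))
E
```

```text
[627.03  23.18 112.42] [ 0.2   0.21 -0.4  -0.4  -0.29  2.1 ] [-1.04  0.73  0.31] 68.27535534252812
```

View pics/i_c.png

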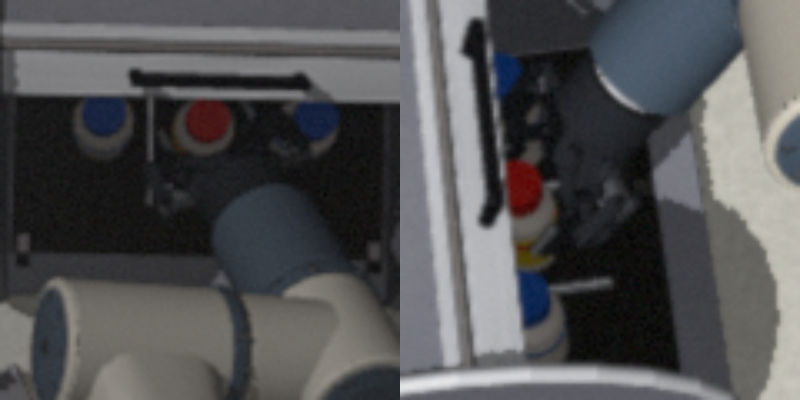

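The bottle is between the pads and there are no contact forces. The right blue cap at (318,120) is partly hidden, so I'll check it later. Closing the grip.

>>> jog_arm --motion '[[[0.5,0,0,0,0,0,0],[0.7,0,0,0,0,0,0],[0.7,0,0,0,0,0,0],[0.7,0,0,0,0,0,0]]]'

```text
time: 11.52
tool_pos: [638.1, 27.3, 99.7]
tcp_rot: [-2.788, -0.54, -1.015]
ft_force: [-0.0, 0.5, 1.3]
width: 50.4
```

```bash
python3 - <<'E'
from ik import *
s=read_state();q=s["q"]; g,R=cur(); print(g)
g0=g.copy(); L=lin(g0+[0,0,12],R,3); L2=lin(np.array([430,24,150.]),R,12,*L[-1]); A=L+L2
show(q,A); emit(A,0.7)
E
```

```text
[626.96889156  22.93010805 114.03366336]
1 [ 0.21  0.2  -0.4  -0.39 -0.29  2.08] m 0.22 step 0.01
2 [ 0.21  0.2  -0.4  -0.38 -0.3   2.07] m 0.23 step 0.01
3 [ 0.21  0.19 -0.4  -0.36 -0.31  2.06] m 0.24 step 0.01
4 [ 0.22  0.16 -0.44 -0.35 -0.3   2.04] m 0.23 step 0.04
5 [ 0.23  0.13 -0.48 -0.34 -0.28  2.01] m 0.21 step 0.04
6 [ 0.25  0.09 -0.52 -0.32 -0.27  1.98] m 0.20 step 0.04
7 [ 0.26  0.06 -0.57 -0.29 -0.26  1.94] m 0.19 step 0.04
8 [ 0.28  0.02 -0.61 -0.25 -0.25  1.9 ] m 0.18 step 0.05
9 [ 0.3  -0.02 -0.66 -0.21 -0.23  1.84] m 0.16 step 0.06
10 [ 0.33 -0.06 -0.72 -0.15 -0.22  1.77] m 0.15 step 0.07
11 [ 0.35 -0.1  -0.78 -0.08 -0.2   1.68] m 0.13 step 0.09
12 [ 0.38 -0.14 -0.84  0.   -0.18  1.57] m 0.11 step 0.11
13 [ 0.4  -0.19 -0.9   0.1  -0.16  1.46] m 0.09 step 0.12
14 [ 0.42 -0.24 -0.96  0.2  -0.15  1.34] m 0.08 step 0.11
15 [ 0.44 -0.29 -1.02  0.28 -0.16  1.24] m 0.07 step 0.10
[[0.7, 0.06, 0.0, -0.08, 0.0, 0.0, 0.0], [0.7, 0.13, 0.0, -0.15, 0.0, 0.0, 0.0], [0.7, 0.19, 0.0, -0.23, 0.0, 0.0, 0.0], [0.7, -0.07, -0.15, -0.51, 0.0, 0.0, 0.0], [0.7, -0.33, -0.31, -0.8, 0.0, 0.0, 0.0]]
[[0.7, -0.26, -0.15, -0.28, 0.0, 0.0, 0.0], [0.7, -0.52, -0.31, -0.57, 0.0, 0.0, 0.0], [0.7, -0.78, -0.46, -0.85, 0.0, 0.0, 0.0], [0.7, -1.04, -0.62, -1.13, 0.0, 0.0, 0.0], [0.7, -1.29, -0.77, -1.41, 0.0, 0.0, 0.0]]
[[0.7, -0.26, -0.15, -0.28, 0.0, 0.0, 0.0], [0.7, -0.52, -0.31, -0.57, 0.0, 0.0, 0.0], [0.7, -0.78, -0.46, -0.85, 0.0, 0.0, 0.0], [0.7, -1.04, -0.62, -1.13, 0.0, 0.0, 0.0], [0.7, -1.29, -0.77, -1.41, 0.0, 0.0, 0.0]]
```

```bash
cat > tr.py <<'E'
from ik import *
s=read_state();q=s["q"]; g,R=cur(); print(g)
L=lin(g+[0,0,12],R,3)
def seg(L,p,yw,n):
    b=np.degrees(np.arcsin(-R.as_matrix()[2,2])); y0=np.degrees(np.arctan2(R.as_matrix()[1,2],R.as_matrix()[0,2]))
    R1=Ro.from_euler('z',yw-y0,degrees=True)*R
    # rotate about world z only, keep the bottle's tilt
    g0,R0=L[-1]; ya=np.degrees(np.arctan2(R0.as_matrix()[1,2],R0.as_matrix()[0,2]))
    for k in range(1,n+1):
        L.append((g0+(np.array(p,float)-g0)*k/n, Ro.from_euler('z',(yw-ya)*k/n,degrees=True)*R0))
seg(L,(575,23,135),22,3)
seg(L,(470,24,220),38,5); 
seg(L,(465,130,250),43,4)
seg(L,(415,270,250),56,5)
seg(L,(575,372,170),60,6)
show(q,L); emit(L,0.7)
E
python3 tr.py
```

```text
[626.96889156  22.93010805 114.03366336]
1 [ 0.21  0.2  -0.4  -0.39 -0.29  2.08] m 0.22 step 0.01
2 [ 0.21  0.2  -0.4  -0.38 -0.3   2.07] m 0.23 step 0.01
3 [ 0.21  0.19 -0.4  -0.36 -0.31  2.06] m 0.24 step 0.01
4 [ 0.22  0.16 -0.44 -0.36 -0.3   2.04] m 0.23 step 0.04
5 [ 0.23  0.12 -0.48 -0.34 -0.29  2.02] m 0.22 step 0.04
6 [ 0.24  0.08 -0.52 -0.33 -0.29  2.  ] m 0.22 step 0.04
7 [ 0.21  0.03 -0.5  -0.4  -0.39  2.13] m 0.32 step 0.13
8 [ 0.18 -0.02 -0.48 -0.45 -0.49  2.23] m 0.42 step 0.10
9 [ 0.14 -0.07 -0.46 -0.48 -0.58  2.31] m 0.51 step 0.10
10 [ 0.11 -0.11 -0.44 -0.51 -0.68  2.39] m 0.61 step 0.10
11 [ 0.07 -0.15 -0.41 -0.53 -0.78  2.45] m 0.60 step 0.10
12 [ 0.16 -0.17 -0.43 -0.49 -0.75  2.36] m 0.66 step 0.09
13 [ 0.26 -0.19 -0.44 -0.43 -0.73  2.27] m 0.65 step 0.09
14 [ 0.35 -0.21 -0.45 -0.38 -0.7   2.17] m 0.63 step 0.10
15 [ 0.44 -0.21 -0.46 -0.32 -0.68  2.07] m 0.61 step 0.09
16 [ 0.52 -0.22 -0.47 -0.29 -0.66  2.03] m 0.59 step 0.08
17 [ 0.6  -0.23 -0.49 -0.26 -0.64  1.98] m 0.57 step 0.08
18 [ 0.67 -0.23 -0.5  -0.24 -0.63  1.93] m 0.56 step 0.08
19 [ 0.74 -0.22 -0.51 -0
[... 892 characters left out ...]
0.05, -0.32, -0.6, 0.34, 0.0, -0.41], [0.7, 0.34, -0.89, -0.52, 0.48, 0.0, -0.57], [0.7, 0.73, -1.45, -0.44, 0.61, 0.0, -0.73], [0.7, 1.13, -2.02, -0.35, 0.74, 0.0, -0.89], [0.7, 1.52, -2.58, -0.27, 0.88, 0.01, -1.05]]
[[0.7, 0.23, -0.69, 0.19, 0.28, 0.0, -0.33], [0.7, 0.46, -1.39, 0.38, 0.56, 0.0, -0.66], [0.7, 0.69, -2.08, 0.57, 0.83, 0.01, -1.0], [0.7, 0.92, -2.78, 0.75, 1.11, 0.01, -1.33], [0.7, 1.14, -3.47, 0.94, 1.39, 0.01, -1.66]]
[[0.7, 0.34, 0.31, 0.72, 0.07, 0.0, -0.09], [0.7, 0.68, 0.63, 1.44, 0.14, 0.0, -0.17], [0.7, 1.02, 0.94, 2.16, 0.21, 0.0, -0.26], [0.7, 1.36, 1.25, 2.88, 0.29, 0.0, -0.34], [0.7, 1.7, 1.57, 3.61, 0.36, 0.0, -0.43]]
[[0.7, 0.32, 0.36, 0.71, 0.07, 0.0, -0.09]]
```

>>> jog_arm --motion '[[[0.7,0.06,0,-0.08,0,0,0],[0.7,0.13,0,-0.15,0,0,0],[0.7,0.19,0,-0.23,0,0,0],[0.7,-0.07,-0.16,-0.55,0.01,0,-0.02],[0.7,-0.33,-0.32,-0.86,0.03,0,-0.04]]]'

```text
time: 12.15
tool_pos: [602.8, 27.3, 117.3]
tcp_rot: [-2.786, -0.547, -1.012]
ft_force: [1.4, 0.1, -2.0]
width: 49.8
```

>>> jog_arm --motion '[[[0.7,-0.26,-0.16,-0.32,0.01,0,-0.02],[0.7,-0.36,-0.38,-0.95,0.36,0,-0.43],[0.7,-0.46,-0.6,-1.59,0.7,0,-0.84],[0.7,-0.56,-0.82,-2.23,1.04,0.01,-1.24],[0.7,-0.66,-1.03,-2.87,1.38,0.01,-1.65]]]'

```text
time: 12.78
tool_pos: [499.8, 30.3, 189.0]
tcp_rot: [-2.646, -0.841, -0.964]
ft_force: [-0.1, -0.3, -2.5]
width: 50.1
```

```bash
python3 - <<'E'
from ik import *
np.set_printoptions(precision=2,suppress=True)
s=read_state();q=s["q"]; g,R=cur(); print(g,q,s["ft_force"],s["width"])
o=snap("j")
cv2.imwrite("pics/j_c.png",np.hstack([cv2.resize(o["top"]["img"][160:310,280:430,::-1],(400,400)),cv2.resize(o["side"]["img"][120:270,240:390,::-1],(400,400))]))
E
```

```text
[489.98  23.46 203.36] [ 0.11 -0.11 -0.44 -0.51 -0.68  2.39] [-0.07 -0.3  -2.47] 50.08798152327002
```

View pics/j_c.png

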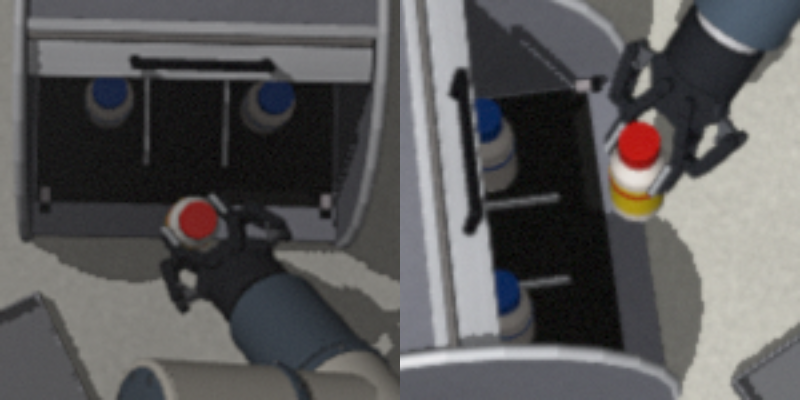

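The bottle is held upright and is clear of the cabinet, cap at (197,218) in the left crop. Both blue-capped bottles still stand. Carrying it round to the tray.

>>> jog_arm --motion '[[[0.7,-0.05,-0.32,-0.6,0.34,0,-0.41],[0.7,0.34,-0.89,-0.52,0.48,0,-0.57],[0.7,0.73,-1.45,-0.44,0.61,0,-0.73],[0.7,1.13,-2.02,-0.35,0.74,0,-0.89],[0.7,1.52,-2.58,-0.27,0.88,0.01,-1.05]]]'

```text
time: 13.5
tool_pos: [473.8, 138.8, 234.8]
tcp_rot: [-2.546, -1.012, -0.927]
ft_force: [-0.6, 0.6, -2.0]
width: 50.4
```

>>> jog_arm --motion '[[[0.7,0.23,-0.69,0.19,0.28,0,-0.33],[0.7,0.46,-1.39,0.38,0.56,0,-0.66],[0.7,0.69,-2.08,0.57,0.83,0.01,-1.0],[0.7,0.92,-2.78,0.75,1.11,0.01,-1.33],[0.7,1.14,-3.47,0.94,1.39,0.01,-1.66]]]'

```text
time: 14.12
tool_pos: [421.1, 280.5, 234.3]
tcp_rot: [-2.367, -1.269, -0.862]
ft_force: [0.4, -0.2, -2.4]
width: 50.1
```

>>> jog_arm --motion '[[[0.7,0.34,0.31,0.72,0.07,0,-0.09],[0.7,0.68,0.63,1.44,0.14,0,-0.17],[0.7,1.02,0.94,2.16,0.21,0,-0.26],[0.7,1.36,1.25,2.88,0.29,0,-0.34],[0.7,1.7,1.57,3.61,0.36,0,-0.43]]]'

```text
time: 14.75
tool_pos: [555.6, 365.5, 166.6]
tcp_rot: [-2.319, -1.33, -0.844]
ft_force: [-0.2, -0.4, -1.8]
width: 49.8
```

```bash
cat > dn.py <<'E'
from ik import *
import sys
np.set_printoptions(precision=2,suppress=True)
s=read_state();q=s["q"]; g,R=cur(); print(g,q,s["ft_force"],s["width"])
o=snap("k")
cv2.imwrite("pics/k_c.png",np.hstack([cv2.resize(o["top"]["img"][150:300,180:330,::-1],(400,400)),cv2.resize(o["side"]["img"][250:400,250:400,::-1],(400,400))]))
L=lin(np.array([575,372,150.]),R,2); L=L+lin(np.array([575,372,92.]),R,5,*L[-1])
show(q,L); emit(L,.7)
E
python3 dn.py
```

```text
[549.48 355.16 181.  ] [ 0.66  0.2  -0.19 -0.45 -0.57  2.25] [-0.17 -0.43 -1.77] 49.8090082318846
1 [ 0.66  0.24 -0.17 -0.47 -0.55  2.28] m 0.48 step 0.05
2 [ 0.65  0.28 -0.15 -0.49 -0.53  2.31] m 0.46 step 0.04
3 [ 0.65  0.3  -0.16 -0.51 -0.51  2.34] m 0.44 step 0.03
4 [ 0.65  0.31 -0.16 -0.54 -0.5   2.36] m 0.43 step 0.03
5 [ 0.64  0.33 -0.17 -0.56 -0.48  2.39] m 0.41 step 0.03
6 [ 0.64  0.34 -0.18 -0.58 -0.47  2.42] m 0.40 step 0.03
7 [ 0.63  0.36 -0.18 -0.61 -0.45  2.45] m 0.38 step 0.03
[[0.7, 0.03, 0.16, 0.49, -0.0, 0.01, -0.01], [0.7, 0.06, 0.32, 0.99, -0.0, 0.03, -0.01], [0.7, -0.12, 0.32, 1.21, -0.0, 0.03, -0.01], [0.7, -0.31, 0.32, 1.43, -0.0, 0.03, -0.01], [0.7, -0.5, 0.32, 1.66, -0.0, 0.03, -0.01]]
[[0.7, -0.19, -0.0, 0.22, -0.0, -0.0, -0.0], [0.7, -0.37, -0.0, 0.45, -0.0, -0.0, -0.0]]
```

View pics/k_c.png

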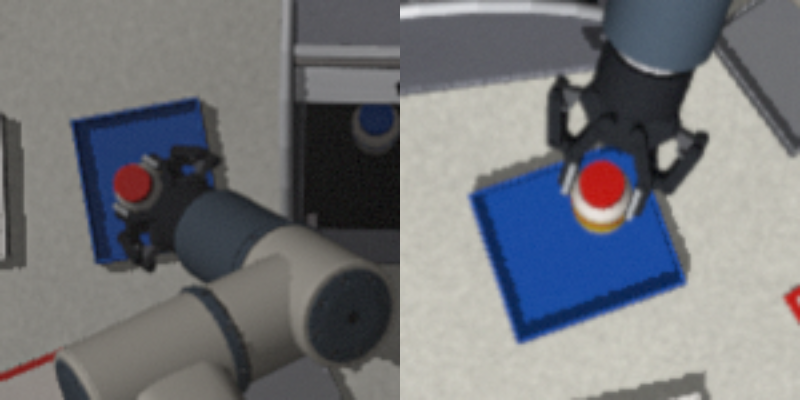

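The bottle is upright over the blue tray, cap at (133,183) in the left crop. Lowering.

>>> jog_arm --motion '[[[0.7,0.03,0.16,0.49,0,0,0],[0.7,0.06,0.32,0.99,0,0,0],[0.7,-0.12,0.32,1.21,0,0,0],[0.7,-0.31,0.32,1.43,0,0,0],[0.7,-0.5,0.32,1.66,0,0,0]]]'

```text
time: 15.48
tool_pos: [579.3, 381.5, 104.0]
tcp_rot: [-2.318, -1.331, -0.846]
ft_force: [-0.3, 0.1, -2.3]
width: 50.1
```

```bash
python3 - <<'E'
from ik import *
s=read_state(); g,R=cur(); print(g,s["ft_force"])
L=lin(np.array([575,372,90.]),R,3);emit(L,.7)
o=snap("l")
c=cv2.resize(o["side"]["img"][290:370,270:370,::-1],(500,400)); d=cv2.resize(o["top"]["img"][180:260,190:290,::-1],(500,400)); cv2.imwrite("pics/l_c.png",np.vstack([c,d])[:600] if 0 else np.hstack([c[:, :400],d[:,:400]]))
E
```

```text
[573.20432609 371.22040217 118.38112591] [-0.28469608  0.10230394 -2.26373149]
[[0.7, -0.14, 0.01, 0.19, 0.0, 0.0, 0.0], [0.7, -0.28, 0.02, 0.38, 0.0, 0.0, 0.0], [0.7, -0.43, 0.03, 0.57, 0.0, 0.0, 0.0]]
```

View pics/l_c.png

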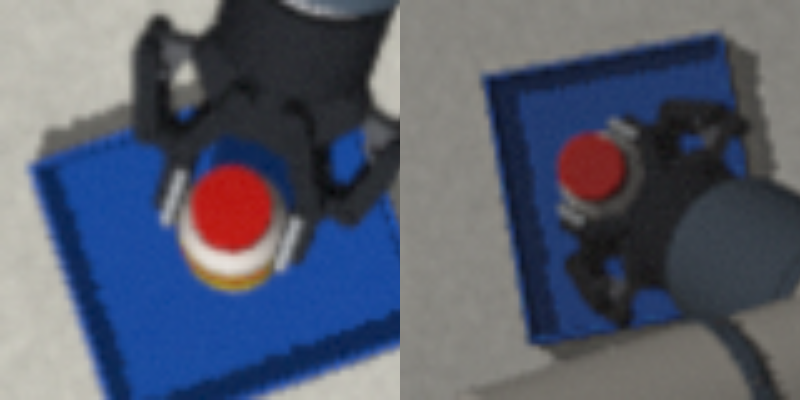

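The bottle is well inside the tray: cap at (592,165), tray centre near (620,190), and the offset is mostly parallax. Next I lower it to just above contact, then feel for the floor.

>>> jog_arm --motion '[[[0.7,-0.14,0.01,0.19,0,0,0],[0.7,-0.28,0.02,0.38,0,0,0],[0.7,-0.41,0.03,0.55,0,0,0],[0.7,-0.43,0.03,0.57,0,0,0]]]'

```text
time: 16.08
tool_pos: [581.4, 382.0, 74.9]
tcp_rot: [-2.319, -1.331, -0.844]
ft_force: [-0.1, 0.2, -1.7]
width: 50.0
```

>>> jog_arm --motion '[[[0.7,-0.01,0,0.02,0,0,0],[0.7,-0.02,0,0.03,0,0,0]]]'

```text
time: 16.32
tool_pos: [581.9, 382.6, 74.9]
tcp_rot: [-2.318, -1.331, -0.847]
ft_force: [0.2, -0.7, -1.5]
width: 49.8
```

```bash
python3 -c "
from h import *
s=read_state();print(cur()[0],s['ft_force'],s['width'])"
```

```text
[575.72749386 372.27693541  89.26701708] [ 0.20619379 -0.67654029 -1.45225743] 49.81390564999654
```

>>> jog_arm --motion '[[[0.7,-0.02,0,0.02,0,0,0],[0.7,-0.03,0,0.03,0,0,0],[0.7,-0.03,0,0.04,0,0,0]]]'

```text
time: 16.7
tool_pos: [582.1, 383.1, 73.8]
tcp_rot: [-2.317, -1.331, -0.848]
ft_force: [-3.9, -1.7, 5.9]
width: 50.0
```

There is contact: the vertical force changed by about +7 N. Releasing.

>>> jog_arm --motion '[[[0.3,0,0,0,0,0,0],[0.15,0,0,0,0,0,0],[0.05,0,0,0,0,0,0],[0.05,0,0,0,0,0,0]]]'

```text
time: 17.2
tool_pos: [581.8, 382.5, 72.5]
tcp_rot: [-2.318, -1.331, -0.846]
ft_force: [-0.7, 0.6, 0.4]
width: 81.1
```

>>> jog_arm --motion '[[[0.05,0,0,-0.4,0,0,0],[0.05,0,0,-0.9,0,0,0],[0.05,0,0,-1.6,0,0,0],[0.05,0,0,-2.4,0,0,0],[0.05,0,0,-3.2,0,0,0]]]'

```text
time: 17.82
tool_pos: [539.2, 310.6, 173.0]
tcp_rot: [-2.318, -1.331, -0.848]
ft_force: [0.4, 0.7, 0.2]
width: 81.3
```

```bash
python3 - <<'E'
from ik import *
np.set_printoptions(precision=2,suppress=True)
s=read_state();q=s["q"]; g,R=cur(); print(s["time"],g,q,s["ft_force"],s["width"])
o=snap("m")
c=cv2.resize(o["side"]["img"][280:380,265:365,::-1],(400,400)); d=cv2.resize(o["top"]["img"][170:270,190:290,::-1],(400,400)); cv2.imwrite("pics/m_c.png",np.hstack([c,d]))
for n in o:
    im=o[n]["img"].astype(int); C=cloud(o[n]); m=(im[...,0]>2*im[...,2])&(im[...,0]>2*im[...,1])&(im[...,0]>60)&(np.abs(C[...,0]-575)<80)&(np.abs(C[...,1]-372)<70)&(C[...,2]>60)
    Q=C[m]; T=Q[Q[:,2]>np.median(Q[:,2])-8]; print(n,len(Q),T.mean(0),T.min(0),T.max(0))
E
```

```text
17.825 [533.05 300.23 187.3 ] [ 0.57  0.13 -0.24 -0.51 -0.62  2.37] [0.36 0.74 0.22] 81.28005355189119
side 204 [576.49 376.39 136.11] [559.33 358.57 129.89] [593.69 394.14 141.46]
top 126 [576.75 373.04 133.01] [559.32 354.57 124.99] [591.57 389.7  141.51]
```

View pics/m_c.png

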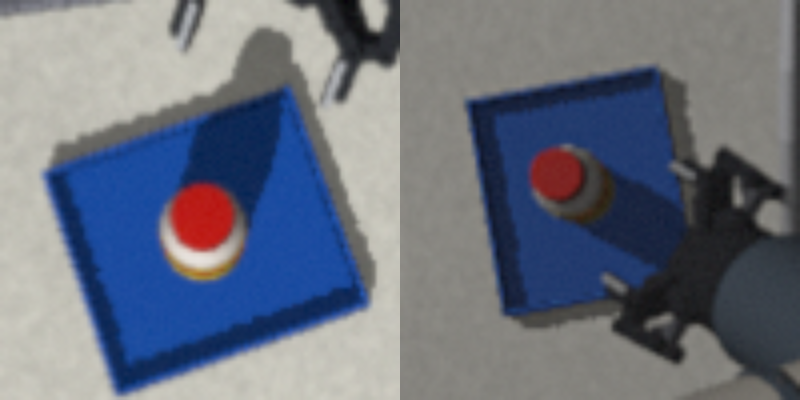

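The red-capped bottle stands upright in the tray at about (576,374), cap top at z≈134. Now the cover, starting by measuring the handle again.

```bash
python3 - <<'E'
from ik import *
np.set_printoptions(precision=2,suppress=True)
for n,(u0,v0,u1,v1) in {"top":(322,172,388,192),"side":(255,140,280,215)}.items():
    c=load("m",n); C=cloud(c)[v0:v1,u0:u1]; im=c["img"][v0:v1,u0:u1].max(2)
    m=(im<60)&(C[...,2]>270); P=C[m]; print(n,len(P),np.median(P,0),np.percentile(P,[10,90],axis=0))
    cv2.imwrite(f"pics/m_{n}h.png",cv2.resize(c["img"][v0-10:v1+10,u0-10:u1+10,::-1],None,fx=5,fy=5))
print(barpos(1.25))
S=[np.array([.7,-.38,-.78,.48,-.81,-1.]),np.array([.34,.2,.1,.1,-1.1,-.4])]
for cov in(0,.07,.2,.35,.6,.9,1.25):
    o=[]
    for b in(55,60,65,70,75,80,85):
        o.append("%d:%.2f"%(b,max([margin(q) for q in ik(barpos(cov),Rbar(b),S)],default=-1)))
    print(cov,o)
E
```

```text
top 206 [638.83  23.63 292.48] [[635.42 -34.22 288.1 ]
 [642.98  81.36 296.41]]
side 246 [638.87  34.99 295.14] [[635.18 -27.69 290.16]
 [642.79  91.64 298.12]]
[637.95  25.73 288.3 ]
0 ['55:-1.00', '60:-1.00', '65:-1.00', '70:0.18', '75:0.33', '80:0.45', '85:0.55']
0.07 ['55:-1.00', '60:-1.00', '65:0.07', '70:0.23', '75:0.37', '80:0.48', '85:0.58']
0.2 ['55:-1.00', '60:0.02', '65:0.18', '70:0.32', '75:0.44', '80:0.55', '85:0.65']
0.35 ['55:0.01', '60:0.16', '65:0.30', '70:0.43', '75:0.54', '80:0.64', '85:0.73']
0.6 ['55:0.23', '60:0.37', '65:0.50', '70:0.61', '75:0.72', '80:0.81', '85:0.91']
0.9 ['55:0.48', '60:0.61', '65:0.73', '70:0.84', '75:0.94', '80:1.04', '85:1.14']
1.25 ['55:0.58', '60:0.72', '65:0.87', '70:1.00', '75:1.14', '80:1.26', '85:1.15']
```

```bash
python3 - <<'E'
from ik import *
q=read_state()["q"]; b=barpos(1.25)+[0,0,0.5]; R=Rbar(76); z=R.as_matrix()[:,2]; pre=b-90*z; print(pre)
g,R0=cur()
L=lin(np.array([470,230,330.]),Rbot(62,np.radians(45),-1),5)
L+=lin(pre+[-40,0,0],R,12,*L[-1]); 
L+=lin(pre,R,3,*L[-1])
show(q,L); emit(L,.5)
E
```

```text
[616.18183156  25.99386573 376.13052999]
1 [ 0.62  0.06 -0.26 -0.37 -0.66  2.17] m 0.59 step 0.20
2 [ 0.65  0.   -0.26 -0.25 -0.72  1.99] m 0.65 step 0.18
3 [ 0.69 -0.04 -0.25 -0.15 -0.8   1.85] m 0.73 step 0.15
4 [ 0.71 -0.08 -0.22 -0.08 -0.9   1.73] m 0.83 step 0.12
5 [ 0.74 -0.11 -0.18 -0.03 -1.01  1.62] m 0.91 step 0.11
6 [ 0.72 -0.12 -0.19  0.01 -1.01  1.43] m 0.90 step 0.20
7 [ 0.71 -0.12 -0.2   0.05 -1.01  1.23] m 0.89 step 0.19
8 [ 0.69 -0.12 -0.19  0.08 -1.02  1.04] m 0.90 step 0.19
9 [ 0.66 -0.11 -0.18  0.1  -1.04  0.86] m 0.91 step 0.19
10 [ 0.64 -0.09 -0.16  0.12 -1.06  0.68] m 0.93 step 0.18
11 [ 0.61 -0.07 -0.13  0.14 -1.1   0.51] m 0.96 step 0.17
12 [ 0.58 -0.05 -0.09  0.14 -1.14  0.35] m 1.00 step 0.16
13 [ 0.54 -0.02 -0.05  0.14 -1.19  0.19] m 1.04 step 0.16
14 [ 0.5   0.02  0.01  0.14 -1.24  0.04] m 1.10 step 0.15
15 [ 0.46  0.05  0.07  0.13 -1.3  -0.11] m 1.16 step 0.15
16 [ 0.42  0.09  0.14  0.11 -1.36 -0.25] m 1.23 step 0.14
17 [ 0.37  0.14  0.21  0.09 -1.42 -0.39] m 1.29 step 0.14
18 [ 0.36  0.16  0.25  0.09 -1.43 -0.38] m 1.25 step 0.03
19 [ 0.35  0.19  0.28  0
[... 303 characters left out ...]
8, -1.3, -2.05, 2.06]]
[[0.5, -0.08, 0.47, -0.15, -0.36, 0.04, 1.83], [0.5, -0.17, 0.95, -0.31, -0.72, 0.08, 3.65], [0.5, -0.26, 1.42, -0.46, -1.08, 0.12, 5.48], [0.5, -0.35, 1.89, -0.62, -1.44, 0.15, 7.3], [0.5, -0.44, 2.36, -0.77, -1.8, 0.19, 9.13]]
[[0.5, 0.34, 0.36, -0.07, -0.36, 0.04, 1.83], [0.5, 0.67, 0.73, -0.14, -0.72, 0.08, 3.65], [0.5, 1.0, 1.09, -0.21, -1.08, 0.12, 5.48], [0.5, 1.33, 1.45, -0.28, -1.44, 0.15, 7.3], [0.5, 1.66, 1.81, -0.35, -1.8, 0.19, 9.13]]
[[0.5, 0.48, -0.05, -0.03, -0.36, 0.04, 1.83], [0.5, 0.96, -0.11, -0.06, -0.72, 0.08, 3.65], [0.5, 1.08, -0.4, 0.04, -0.72, 0.08, 3.65], [0.5, 1.2, -0.69, 0.15, -0.72, 0.08, 3.65], [0.5, 1.31, -0.99, 0.25, -0.72, 0.08, 3.65]]
```

>>> jog_arm --motion '[[[0.05,0.08,-0.08,-0.83,-0.26,-0.41,0.41],[0.05,0.15,-0.16,-1.67,-0.52,-0.82,0.82],[0.05,0.23,-0.24,-2.51,-0.78,-1.23,1.24],[0.3,0.3,-0.33,-3.35,-1.04,-1.64,1.65],[0.5,0.38,-0.41,-4.18,-1.3,-2.05,2.06]]]'

```text
time: 18.55
tool_pos: [475.9, 236.7, 309.9]
tcp_rot: [-2.666, -1.101, -0.653]
ft_force: [0.6, 1.1, -1.0]
width: 46.4
```

>>> jog_arm --motion '[[[0.5,-0.08,0.47,-0.15,-0.36,0.04,1.83],[0.5,-0.17,0.95,-0.31,-0.72,0.08,3.65],[0.5,-0.26,1.42,-0.46,-1.08,0.12,5.48],[0.5,-0.35,1.89,-0.62,-1.44,0.15,7.3],[0.5,-0.44,2.36,-0.77,-1.8,0.19,9.13]]]'

```text
time: 19.18
tool_pos: [522.3, 149.0, 328.0]
tcp_rot: [-2.861, 0.263, -0.577]
ft_force: [0.1, 0.7, -0.4]
width: 42.7
```

>>> jog_arm --motion '[[[0.5,0.34,0.36,-0.07,-0.36,0.04,1.83],[0.5,0.67,0.73,-0.14,-0.72,0.08,3.65],[0.5,1.0,1.09,-0.21,-1.08,0.12,5.48],[0.5,1.33,1.45,-0.28,-1.44,0.15,7.3],[0.5,1.66,1.81,-0.35,-1.8,0.19,9.13]]]'

```text
time: 19.8
tool_pos: [567.9, 63.3, 347.5]
tcp_rot: [-2.473, 1.565, -0.383]
ft_force: [0.3, 0.2, 0.2]
width: 42.8
```

>>> jog_arm --motion '[[[0.5,0.48,-0.05,-0.03,-0.36,0.04,1.83],[0.5,0.96,-0.11,-0.06,-0.72,0.08,3.65],[0.5,1.08,-0.4,0.04,-0.72,0.08,3.65],[0.5,1.2,-0.69,0.15,-0.72,0.08,3.65],[0.5,1.31,-0.99,0.25,-0.72,0.08,3.65]]]'

```text
time: 20.42
tool_pos: [627.3, 34.1, 355.3]
tcp_rot: [-2.158, 2.026, -0.278]
ft_force: [-0.6, -0.0, 0.3]
width: 42.6
```

```bash
python3 - <<'E'
from ik import *
np.set_printoptions(precision=2,suppress=True)
s=read_state();q=s["q"]; g,R=cur(); print(s["time"],g,s["ft_force"],s["width"],R.as_matrix()[:,2])
b=barpos(1.25)+[0,0,.5]
L=lin(b,Rbar(76),4); show(q,L); emit(L,.5)
E
```

```text
20.425 [622.61  34.17 373.46] [-0.62 -0.03  0.28] 42.64013399620918 [ 0.25 -0.   -0.97]
1 [ 0.35  0.23  0.27  0.09 -1.38 -0.31] m 1.23 step 0.05
2 [ 0.34  0.24  0.23  0.09 -1.33 -0.33] m 1.26 step 0.05
3 [ 0.34  0.25  0.19  0.09 -1.28 -0.34] m 1.21 step 0.05
4 [ 0.33  0.26  0.15  0.09 -1.23 -0.36] m 1.16 step 0.05
[[0.5, 0.05, 0.04, 0.54, -0.02, -0.0, 0.18], [0.5, 0.09, 0.09, 1.07, -0.03, -0.01, 0.36], [0.5, 0.14, 0.13, 1.61, -0.05, -0.01, 0.54], [0.5, 0.19, 0.17, 2.15, -0.07, -0.02, 0.72]]
```

>>> jog_arm --motion '[[[0.5,0,0,0,0,0,0]]]'

```text
time: 20.55
tool_pos: [627.3, 34.3, 354.5]
tcp_rot: [-2.159, 2.027, -0.277]
ft_force: [-0.0, 0.9, 0.6]
width: 42.8
```

```bash
python3 - <<'E'
from ik import *
np.set_printoptions(precision=2,suppress=True)
s=read_state();q=s["q"]; g,R=cur(); print(s["time"],g,s["ft_force"],s["width"],R.as_matrix()[:,2])
b=barpos(1.25)+[0,0,.5]
L=lin(b,Rbar(76),4); emit(L,.5)
E
```

```text
20.55 [622.71  34.43 372.62] [-0.03  0.88  0.62] 42.841113581214714 [ 0.25 -0.   -0.97]
[[0.5, 0.05, 0.04, 0.53, -0.01, -0.01, 0.18], [0.5, 0.1, 0.08, 1.06, -0.03, -0.01, 0.36], [0.5, 0.15, 0.12, 1.59, -0.04, -0.02, 0.54], [0.5, 0.2, 0.17, 2.13, -0.06, -0.02, 0.72]]
```

>>> jog_arm --motion '[[[0.5,0.1,0.08,0.53,-0.01,-0.01,0.18],[0.5,0.15,0.12,1.06,-0.03,-0.01,0.36],[0.5,0.2,0.17,1.6,-0.04,-0.02,0.54],[0.5,0.2,0.17,2.13,-0.06,-0.02,0.72]]]'

```text
time: 21.05
tool_pos: [641.6, 25.3, 271.0]
tcp_rot: [-2.078, 2.105, -0.259]
ft_force: [0.8, -0.1, 0.9]
width: 42.4
```

>>> jog_arm --motion '[[[0.8,0,0,0,0,0,0],[1.0,0,0,0,0,0,0],[1.0,0,0,0,0,0,0],[1.0,0,0,0,0,0,0]]]'

```text
time: 21.55
tool_pos: [642.3, 25.3, 272.5]
tcp_rot: [-2.078, 2.103, -0.261]
ft_force: [1.0, -0.5, 0.7]
width: 9.5
```

```bash
cat > cl.py <<'E'
from ik import *
np.set_printoptions(precision=2,suppress=True)
s=read_state();q=s["q"]; g,R=cur(); print(s["time"],g,s["ft_force"],s["width"],R.as_matrix()[:,2])
d=AX-g; r=np.hypot(d[0],d[2]); a=np.arctan2(-d[2],d[0]); print("r",r,"cover",a-.07)
E
python3 cl.py; python3 - <<'E'
from h import *
o=snap("n")
cv2.imwrite("pics/n_c.png",np.hstack([cv2.resize(o["top"]["img"][150:250,300:400,::-1],(400,400)),cv2.resize(o["side"]["img"][120:240,220:340,::-1],(400,400))]))
E
```

```text
21.55 [637.74  25.34 290.59] [ 0.95 -0.52  0.66] 9.483463541947724 [ 0.24 -0.   -0.97]
r 248.26894028054218 cover 1.2514915714146582
```

View pics/n_c.png

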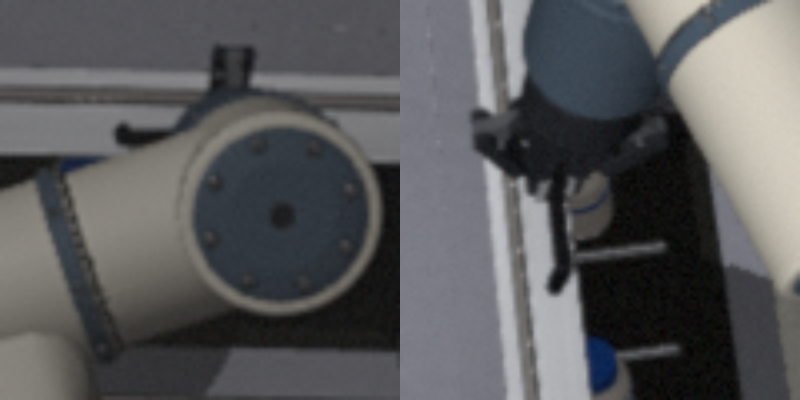

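The bar is gripped at the model's position, cover ≈ 1.25. Rolling it down in stages while I watch the radial force.

```bash
cat > cl2.py <<'E'
from ik import *
import sys
np.set_printoptions(precision=2,suppress=True)
# args: start cover, start r, end cover, end r, n, beta
c0,r0,c1,r1,n,b=map(float,sys.argv[1:]); n=int(n)
def bp(c,r): a=c+.07; return cab(-r*np.cos(a),0,50+r*np.sin(a))
T=[(bp(c0+(c1-c0)*k/n,r0+(r1-r0)*min(1,k/2)),Rbar(b)) for k in range(n+1)]
emit(T[1:],1.0,T[0])
E
python3 cl2.py 1.25 248.3 0.95 248.3 5 76
```

```text
[[1.0, 0.0, 0.37, 0.01, 0.0, 0.0, 0.0], [1.0, 0.0, 0.74, 0.05, 0.0, 0.0, 0.0], [1.0, 0.0, 1.11, 0.11, 0.0, 0.0, 0.0], [1.0, 0.0, 1.47, 0.19, 0.0, 0.0, 0.0], [1.0, 0.0, 1.83, 0.29, 0.0, 0.0, 0.0]]
```

>>> jog_arm --motion '[[[1.0,0,0.37,0.01,0,0,0],[1.0,0,0.74,0.05,0,0,0],[1.0,0,1.11,0.11,0,0,0],[1.0,0,1.47,0.19,0,0,0],[1.0,0,1.83,0.29,0,0,0]]]'

```text
time: 22.28
tool_pos: [576.0, 26.1, 245.6]
tcp_rot: [-2.074, 2.099, -0.267]
ft_force: [3.6, -1.6, 3.3]
width: 10.1
```

```bash
python3 cl.py;python3 cl2.py 0.95 248.3 0.65 248.3 5 76
```

```text
22.275 [571.33  26.1  263.74] [ 3.61 -1.6   3.3 ] 10.062404316316389 [ 0.25 -0.   -0.97]
r 248.97153197017536 cover 0.9623430876962042
[[1.0, 0.0, 0.35, 0.12, 0.0, 0.0, 0.0], [1.0, 0.0, 0.7, 0.27, 0.0, 0.0, 0.0], [1.0, 0.0, 1.03, 0.43, 0.0, 0.0, 0.0], [1.0, 0.0, 1.35, 0.61, 0.0, 0.0, 0.0], [1.0, 0.0, 1.67, 0.82, 0.0, 0.0, 0.0]]
```

Forces are low. Continuing.

>>> jog_arm --motion '[[[1.0,0,0.35,0.12,0,0,0],[1.0,0,0.7,0.27,0,0,0],[1.0,0,1.03,0.43,0,0,0],[1.0,0,1.35,0.61,0,0,0],[1.0,0,1.67,0.82,0,0,0]]]'

```text
time: 22.9
tool_pos: [518.9, 26.7, 196.6]
tcp_rot: [-2.076, 2.1, -0.265]
ft_force: [4.7, -2.9, 2.4]
width: 9.8
```

```bash
python3 cl.py;python3 cl2.py 0.65 248.3 0.4 248.3 5 76
```

```text
22.9 [514.21  26.76 214.72] [ 4.72 -2.9   2.4 ] 9.812491489622992 [ 0.25 -0.   -0.97]
r 247.54404286033252 cover 0.6580456034377515
[[1.0, -0.0, 0.25, 0.18, 0.0, 0.0, 0.0], [1.0, 0.0, 0.49, 0.38, 0.0, 0.0, 0.0], [1.0, 0.0, 0.72, 0.59, 0.0, 0.0, 0.0], [1.0, 0.0, 0.94, 0.8, 0.0, 0.0, 0.0], [1.0, 0.0, 1.15, 1.03, 0.0, 0.0, 0.0]]
```

>>> jog_arm --motion '[[[1.0,0,0.25,0.18,0,0,0],[1.0,0,0.49,0.38,0,0,0],[1.0,0,0.72,0.59,0,0,0],[1.0,0,0.94,0.8,0,0,0],[1.0,0,1.15,1.03,0,0,0]]]'

```text
time: 23.52
tool_pos: [482.8, 27.3, 143.0]
tcp_rot: [-2.078, 2.103, -0.261]
ft_force: [-0.4, -2.6, 4.8]
width: 9.5
```

```bash
python3 cl.py;python3 cl2.py 0.4 248.3 0.12 248.3 5 76
```

```text
23.525 [478.22  27.33 161.18] [-0.42 -2.64  4.76] 9.502271468291411 [ 0.24 -0.   -0.97]
r 247.18940759694797 cover 0.39651293941104504
[[1.0, 0.0, 0.22, 0.27, 0.0, 0.0, 0.0], [1.0, 0.0, 0.43, 0.55, 0.0, 0.0, 0.0], [1.0, 0.0, 0.61, 0.84, 0.0, 0.0, 0.0], [1.0, 0.0, 0.79, 1.14, 0.0, 0.0, 0.0], [1.0, 0.0, 0.94, 1.45, 0.0, 0.0, 0.0]]
```

>>> jog_arm --motion '[[[1.0,0,0.22,0.27,0,0,0],[1.0,0,0.43,0.55,0,0,0],[1.0,0,0.61,0.84,0,0,0],[1.0,0,0.79,1.14,0,0,0],[1.0,0,0.94,1.45,0,0,0]]]'

```text
time: 24.15
tool_pos: [461.1, 27.6, 78.0]
tcp_rot: [-2.078, 2.102, -0.262]
ft_force: [10.9, -9.0, 1.1]
width: 9.7
```

```bash
python3 cl.py;python3 cl2.py 0.12 248.3 0.0 248.3 5 76; python3 -c "
from ik import *
print(read_state()['q'])"
```

```text
24.15 [456.55  27.68  96.09] [10.9  -9.03  1.11] 9.650241267169978 [ 0.25 -0.   -0.97]
r 246.79110888404557 cover 0.11784833096185762
[[1.0, -0.0, 0.06, 0.14, 0.0, 0.0, 0.0], [1.0, -0.0, 0.12, 0.27, 0.0, 0.0, 0.0], [1.0, -0.0, 0.17, 0.41, 0.0, 0.0, 0.0], [1.0, -0.0, 0.22, 0.55, 0.0, 0.0, 0.0], [1.0, -0.0, 0.27, 0.69, 0.0, 0.0, 0.0]]
[ 0.49410261  0.03566104 -0.67852429  0.19791945 -0.64800362 -0.65117613]
```

```bash
python3 cl2.py 0.12 248.3 -0.01 246.3 5 76
```

```text
[[1.0, -0.0, 0.04, 0.16, 0.0, 0.0, 0.0], [1.0, 0.0, 0.08, 0.31, 0.0, 0.0, 0.0], [1.0, -0.0, 0.14, 0.46, 0.0, 0.0, 0.0], [1.0, -0.0, 0.19, 0.61, 0.0, 0.0, 0.0], [1.0, -0.0, 0.24, 0.77, 0.0, 0.0, 0.0]]
```

>>> jog_arm --motion '[[[1.0,0,0.04,0.16,0,0,0],[1.0,0,0.08,0.31,0,0,0],[1.0,0,0.14,0.46,0,0,0],[1.0,0,0.19,0.61,0,0,0],[1.0,0,0.24,0.77,0,0,0]]]'

```text
time: 24.78
tool_pos: [459.5, 27.3, 50.3]
tcp_rot: [-2.077, 2.101, -0.266]
ft_force: [-45.9, -7.0, 80.5]
width: 9.7
```

```bash
python3 cl.py
```

```text
24.775 [454.89  27.38  68.42] [-45.93  -7.04  80.53] 9.691728998573296 [ 0.25 -0.   -0.97]
r 244.80827494643327 cover 0.005300107693250566
```

The cover measures 0.005 rad, against the bottom stop. I'll let go gently and back off.

>>> jog_arm --motion '[[[0.8,0,0,-0.03,0,0,0],[0.7,0,0,-0.03,0,0,0],[0.7,0,0,-0.03,0,0,0],[0.7,0,0,-0.03,0,0,0]]]'

```text
time: 25.28
tool_pos: [457.3, 27.4, 46.0]
tcp_rot: [-2.08, 2.106, -0.258]
ft_force: [-0.1, -0.4, 0.7]
width: 25.7
```

```bash
python3 cl.py; python3 - <<'E'
from h import *
o=snap("p")
cv2.imwrite("pics/p_c.png",np.hstack([cv2.resize(o["top"]["img"][200:300,300:400,::-1],(400,400)),cv2.resize(o["side"]["img"][130:250,270:390,::-1],(400,400))]))
E
```

```text
25.275 [452.76  27.48  64.1 ] [-0.05 -0.4   0.67] 25.679747028413004 [ 0.24 -0.   -0.97]
r 246.64208142016741 cover -0.012788528086350087
```

View pics/p_c.png

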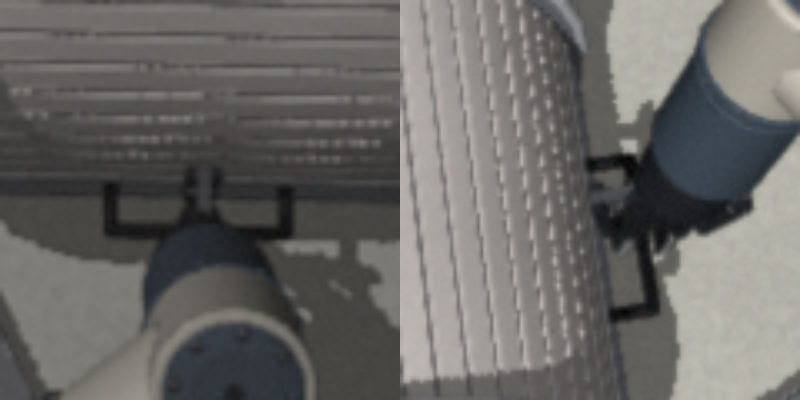

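No force is left and the fingers are open around the bar. Withdrawing along the tool axis.

>>> jog_arm --motion '[[[0.7,0,0,-0.4,0,0,0],[0.7,0,0,-1.0,0,0,0],[0.7,0,0,-1.8,0,0,0],[0.7,0,0,-3.0,0,0,0],[0.7,0,0,-4.2,0,0,0]]]'

```text
time: 26.0
tool_pos: [416.3, 27.9, 210.8]
tcp_rot: [-2.079, 2.105, -0.258]
ft_force: [0.7, -0.4, 0.0]
width: 25.3
```

>>> jog_arm --motion '[[[0.7,0,1.2,-0.3,0,0,0],[0.7,0,2.4,-0.5,0,0,0],[0.7,0,2.4,-0.5,0,0,0]]]'

```text
time: 26.38
tool_pos: [317.0, 29.5, 205.6]
tcp_rot: [-2.081, 2.097, -0.257]
ft_force: [0.2, -0.2, 0.0]
width: 25.8
```

```bash
python3 cl.py; python3 - <<'E'
from h import *
np.set_printoptions(precision=1,suppress=True)
o=snap("r")
for n,(u0,v0,u1,v1) in {"top":(315,225,390,270),"side":(315,150,355,235)}.items():
    C=cloud(o[n])[v0:v1,u0:u1]; im=o[n]["img"][v0:v1,u0:u1].max(2)
    m=(im<70)&(C[...,2]>40)&(C[...,2]<110)&(C[...,0]<470); P=C[m]; print(n,len(P),np.median(P,0) if len(P) else 0)
print("bar pred cover 0, .07:",[proj(o["side"],barpos(c)+[0,0,5]) for c in(0,.07)],[proj(o["top"],barpos(c)+[0,0,5]) for c in(0,.07)])
E
```

```text
26.375 [312.47  29.51 223.75] [ 0.24 -0.18  0.04] 25.836053975706267 [ 0.24  0.   -0.97]
r 423.7796116226328 cover 0.3524433734615875
top 212 [457.1  23.1  71.3]
side 239 [456.9  31.5  73.2]
bar pred cover 0, .07: [array([342.4, 199.4]), array([342., 197.])] [array([347.9, 258.2]), array([348.3, 257.4])]
```

View pics/r_side.png

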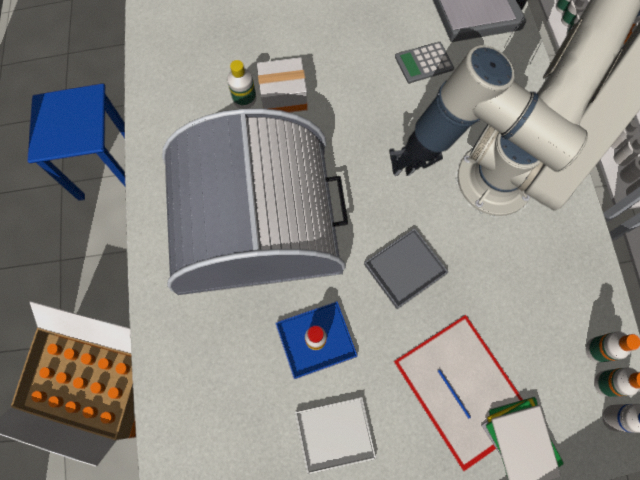

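View pics/r_top.png

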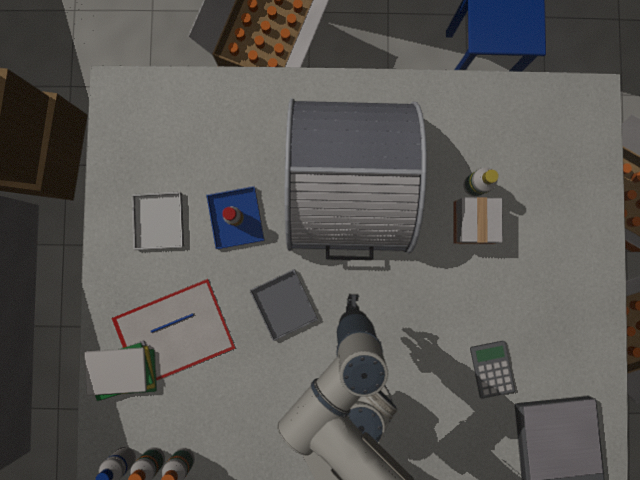

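```bash
python3 -c "
from plant import *
s=read_state();print(s['time'],abs(s['dq']).max(),s['ft_force']);print(close_job())"
```

```text
26.475 0.04703149518088666 [-0.87293475 -0.02147687  0.48154759]
the job is handed in; nothing more can be done
None
```

I rolled the cover fully up, moved the red-capped bottle into the blue tray, and rolled the cover back down and pressed it past its catches. I handed the job in at 26.5 s; no verdict is reported.

**Last checks:**
- **Cover:** after I let go, the handle bar's centre measured about 66–67 mm high in both camera views. Fully shut is 67 mm, and resting on the catches would be about 84 mm.
- **Red-capped bottle:** it was last measured just after release, upright with its centre about 3 mm from the tray's centre and its cap top at 133–136 mm (134 expected). It looked unchanged in the final pictures.
- **Carton and jug:** by eye, they look unmoved between the first and last pictures.
- **Blue-capped bottles:** both still stood once the red one was out, with no contact force on the way. I couldn't see them after shutting the cover.
- **Robot:** clear of everything, with no contact force.

**Problems and disagreements:**
- **Joint limits:** my first approach to the bottle, tilted 48° and straight on, ran into two wrist joint limits with a 21 N force reading. I backed out and took the bottle tilted 40° and turned 22° instead.
- **Wrist force:** it reached about 70 N at the upper stop and about 93 N when pressing the cover home. Both are under the 120 N limit, but they were higher than needed.
- **Finger opening:** on the handle it read about 2 mm less than the bar's stated thickness.

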